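# Clear the laser marking bench: pile up plates and caps under station hold

### The arm

A 6-joint arm with a two-finger parallel gripper is mounted at the origin on the work surface. World frame = base frame: x ahead of the robot, y to its left, z up, the work surface at z = 0. Lengths are in mm, angles in degrees, forces in N, time in s.
With the tool pointing down it reaches from about 325 to 750 mm from the base axis. Payload 7.6 kg.
Tool frame: the origin (TCP) lies between the finger pads; the fingertips stand 17 mm ahead of it and the grasp point (between the pads) lies 2 mm behind it; z points along the fingers, y is the line along which they close (so a half turn about z gives the same grasp; the last joint's range is limited). The gripper opens to 85 mm and grips with 20 to 120 N. Pads are 22 mm wide; open, the fingers measure 114 mm over their backs; the gripper's body (76 mm by 85 mm) begins 54 mm behind the grasp point. The pads swing forward as they close: fully open they stand 13 mm farther back than shut.
Start: joints at [-79.486, 2.991, 80.254, -0, 96.75, -4.028], TCP at [131.843, -508.194, 248.323] pointing down, gripper open.
Joint ranges: [-166.34, 166.34], [-52.06, 124.39], [6.96, 135.62], [-60.46, 240.46], [14.63, 156.25], [-167.68, 167.68]. Speed limits (degrees/s): [147.25, 147.25, 172.46, 180, 180, 180].

### API

Orientations are given as [roll, pitch, yaw] about the fixed x, y, z axes, in that order (R = Rz(yaw) Ry(pitch) Rx(roll)).
In Python, from bench import state, camera, finish_job, find_in, masks_of gives the robot as it stands. The module is installed in compiled form; this text tells all that it offers.
- The arm moves only by the shell command python3 -m inch 'ROWS' [FORCE]. ROWS is JSON, a list of rows, each a list of 7 numbers: the shift along the world's x, y, z normalised to -1 to 1, where 1 is 50 cm, then the turn, a rotation vector about the world's x, y, z normalised to -1 to 1, where 1 is 45 degrees, then the closure, from -1 (fully open) to 1 (shut). In form: [[dx, dy, dz, wx, wy, wz, gripper], ...]. A call has exactly 5 rows; each row is the pose to reach, as a shift and turn from the pose commanded when the call began; what a row does not reach only later rows make up. A row lasts 1/8 s, in which the tool goes at most 62.5 mm and 10.7 degrees, less where a joint would pass 70% of its speed; a pose out of reach is approached as far as the arm can. A call with a number of a shift or a turn outside -1 to 1 is refused whole. A call with a gripper value outside its range is refused whole. The fingers move at their own pace and stop on an object; FORCE is the grip in N (left out, the last holds). Time passes only in rows, so rows that repeat a pose let the fingers close, or fill a call up. It gives the time, the measured TCP pose, the force, the opening and the grip force at its end, in the units of the state.
- state(): the state, without advancing time (a new reading comes with each control period).
- camera(name): name is "side" or "top" or "wrist"; returns a dict with "img" (400x640x3 uint8, red, green, blue), "fx", "fy", "cx", "cy" (pixels), "position" and "rotation" of the camera in the world. Camera axes: x right, y up, looking along -z (the intrinsics and any distortion apply to the point x, -y, -z); pixel columns grow to the right and rows downward; lengths in mm; the calibration is good to about 2 mm. A picture is of the moment at which its call begins. There is no depth.
- finish_job(): hands the job in; it is judged then, once.
Trained networks look in a picture, given as the dict that the camera call returned (one of the last four; its "shot" number tells which), for a name from the list of things; names that differ only in an ending like _2 or _b are one class to them, and where a whole thing is asked for, a point or a joint stands for the part that bears it (a point fixed in the world has none). Each returns a list of dicts, best first, with "p" (0 to 1); they miss things now and then, are a little off and sometimes report something else, mostly with a low value. They report only what shows in the picture. A call takes as long as a camera call. They do not tell look-alikes from the thing itself.
- find_in(picture, name): "location" ([column, row] in pixels, amid what is visible of it).
- masks_of(picture, name): "mask" (400x640 bool, what is visible of it) and "location" ([column, row] in pixels, amid what is visible of it).
The state is a dict: "time_s": time; "qpos": joint angles; "joint_vel": joint speeds; "effort": joint torques, N m; "position": TCP position; "tool_rot": TCP orientation; "wrist_force": force on the tool from outside, world axes, zero at the start; "ft_torque": the same for the moment, N m; "width": finger opening in mm; "grip_force": force on a finger pad.
Only numpy, scipy, OpenCV 4.12 (cv2) and the standard library are available. Lean on these libraries where they do the work, as an engineer would, in place of code of your own. Each camera call takes 0.05 s, during which the arm holds its last target. There are 200 camera calls.

### The job

Tip the marking station's lever all the way over, away from you, to hold; then stack every loose rectangular plate and every loose round cap squarely, lying flat with edges flush, on the pile that has been begun with its own shape, without shifting the begun piles. When all are stacked, stand the brass weight upright on the middle of the pile of rectangular plates, and last tip the lever all the way back towards you to run. Leave the other things on the bench where they are.

Things in the scene. Friction and masses are not known exactly. Their poses are not given: they have to be found in the camera images.
- plate_first: loose rectangular aluminium cover plate, 76 (own x) x 46 (own y) x 10 mm thick, about 0.1 kg, a grey label field and two dark dots on its top; origin at the centre of its underside, z up. It already lies flat on one of the two black boards and is the bottom of the pile of plates; it stays where it is.
- cap_first: loose round steel end cap, 60 mm diameter, 10 mm thick, flat above and below with shallow rings drawn on top, about 0.12 kg; origin at the centre of its underside, z up. It already lies flat on the other black board and is the bottom of the pile of caps; it stays where it is.
- plate_1: loose rectangular aluminium cover plate, 76 (own x) x 46 (own y) x 10 mm thick, about 0.1 kg, a grey label field and two dark dots on its top; origin at the centre of its underside, z up. Starts lying flat on the bench, at any yaw; may be absent.
- plate_2: loose rectangular aluminium cover plate, 76 (own x) x 46 (own y) x 10 mm thick, about 0.1 kg, a grey label field and two dark dots on its top; origin at the centre of its underside, z up. Starts lying flat on the bench, at any yaw; may be absent.
- plate_3: loose rectangular aluminium cover plate, 76 (own x) x 46 (own y) x 10 mm thick, about 0.1 kg, a grey label field and two dark dots on its top; origin at the centre of its underside, z up. Starts lying flat on the bench, at any yaw; may be absent.
- cap_1: loose round steel end cap, 60 mm diameter, 10 mm thick, flat above and below with shallow rings drawn on top, about 0.12 kg; origin at the centre of its underside, z up. Starts lying flat on the bench; may be absent.
- cap_2: loose round steel end cap, 60 mm diameter, 10 mm thick, flat above and below with shallow rings drawn on top, about 0.12 kg; origin at the centre of its underside, z up. Starts lying flat on the bench; may be absent.
- cap_3: loose round steel end cap, 60 mm diameter, 10 mm thick, flat above and below with shallow rings drawn on top, about 0.12 kg; origin at the centre of its underside, z up. Starts lying flat on the bench; may be absent.
- weight: loose brass weight, 0.28 to 0.46 kg: a disc 42 mm in diameter and 22 mm high with an upright round knob on it, 18 mm in diameter, from 22 to 45 mm above the underside; origin at the centre of its underside, z up; starts standing on the bench
- board_a: black plastic board fixed to the bench, 130 (own x) x 120 (own y) x 8 mm, the one that carries the pile of the plates; the two boards look alike and may stand either side; origin at the centre of its underside
- board_b: black plastic board fixed to the bench, 130 (own x) x 120 (own y) x 8 mm, the one that carries the pile of the caps; the two boards look alike and may stand either side; origin at the centre of its underside
- lever (a joint): hold lever of the marking station, hinge angle in rad: 0 = leaning fully towards the robot (run), 1.0 = leaning fully away from it (hold), end stops at both; it stays where it is left; about 1 N at its ball moves it
- lever_tip (a point): centre of the lever's black ball, 26 mm in diameter, on a 10 mm rod, 80 mm from the hinge; about 92 mm above the bench at both ends of its swing and 102 mm midway
- lever_base: grey block that carries the lever, 70 (own x) x 50 (own y) x 25 mm, fixed to the bench; origin at the centre of its underside; the lever's hinge runs along its own y, 22 mm above the origin, and the ball swings from 38 mm on its own -x side to 38 mm on its own +x side; its +x points away from the robot to within 25 degrees
- lens_ring: bystander: black plastic lens ring lying flat, 58 outside, 40 inside, 14 high mm; loose; origin at the centre of its underside
- jar: bystander: small grey jar with a white cap, 44 diameter, 55 high mm; loose; origin at the centre of its underside
- mouse: bystander: black computer mouse, 100 x 58 x 32 mm; loose; origin at the centre of its underside
- hex_key: bystander: dark steel L-shaped hex key lying flat, 110 x 35, 8 thick mm; loose; origin at the centre of its underside
- screw_dish: bystander: shallow steel dish, 76 diameter, 22 high mm; loose; origin at the centre of its underside
- vee_block: bystander: dark steel vee block, 50 x 50 x 38 mm; loose; origin at the centre of its underside
Not all that is in view belongs to the job. Leave any green look-alike of the plate_3 alone.

How it is judged:
By the outcome, as a careful person would: the job done as asked, in the order asked, and still so for the second after the job is handed in, with the robot touching nothing.
Of plate_1, plate_2, plate_3 only 2 to 3 are there at a start; the rules pass over those that are not, and their reading is None.
Of cap_1, cap_2, cap_3 only 2 to 3 are there at a start; the rules pass over those that are not, and their reading is None.
At some moment in a run one of plate_1, plate_2, plate_3, cap_1, cap_2, cap_3 may be knocked a few centimetres aside while the robot is not near it.
Once in a run the grip may slacken for a moment while it holds something.
It also fails if it takes over 210 s, if anything falls off the work surface, if the arm or the gripper's body presses on something with over 40 N, if the wrist force passes 120 N, or if a joint passes its speed limit or range.

## Working session

There is one attempt and no reset: what is moved stays moved. The work goes in short steps, Python scripts to look and compute and a shell command to move; the robot and the scene stay as the last step left them, time stands still between calls to the robot, and variables do not carry over. Pictures are saved under pics/ and viewed, at most 14 in all, crops included, and the job is handed in when it is done.

```bash
mkdir -p pics; cat > h.py <<'E'
import numpy as np, cv2
from bench import state, camera, find_in, masks_of
def ray(c,px):
    d=np.array([(px[0]-c["cx"])/c["fx"],-(px[1]-c["cy"])/c["fy"],-1.])
    return np.array(c["position"]),np.array(c["rotation"])@d
def at(c,px,z):
    p,d=ray(c,px); return p+d*(z-p[2])/d[2]
def proj(c,P):
    q=np.array(c["rotation"]).T@(np.array(P)-np.array(c["position"]))
    return [c["cx"]+c["fx"]*q[0]/-q[2], c["cy"]-c["fy"]*q[1]/-q[2]]
def save(c,n): cv2.imwrite("pics/"+n,c["img"][:,:,::-1])
E
python3 - <<'E'
from h import *
print(state())
for n in ["top","side"]:
    c=camera(n); save(c,n+"0.png"); print(n,{k:v for k,v in c.items() if k!="img"})
    if n=="top":
        for t in ["plate_1","cap_1","weight","board_a","lever_base","lever_tip"]:
            print(t,[(round(f["p"],2),np.round(f["location"]).tolist(),np.round(at(c,f["location"],10)).tolist()[:2]) for f in find_in(c,t)])
E
```

```text
{'time_s': 0.0, 'qpos': array([-7.94863910e+01,  3.02941784e+00,  8.03138493e+01, -2.79921735e-03,
        9.67494407e+01, -4.02765970e+00]), 'joint_vel': array([ 0.04993024,  0.06182533, -0.03565616,  0.01373238,  0.02790403,
       -0.07928515]), 'effort': array([-9.19340127e-04, -3.81667328e+01, -3.60186052e+01, -1.64681901e-04,
        6.23105923e-03,  6.31851861e-06]), 'position': array([ 131.77675896, -507.90643134,  247.44500602]), 'tool_rot': array([-1.79907326e+02, -3.73813901e-03,  1.45409390e+01]), 'wrist_force': array([-0.51939934,  0.21060318,  0.47022238]), 'ft_torque': array([ 0.02287369, -0.02828436,  0.04300302]), 'grip_force': 0.0, 'width': 85.67590520789945}
top {'fx': 396.58628486226974, 'fy': 396.58628486226974, 'cx': 317.9684580125618, 'cy': 198.6055891802116, 'position': array([ 356.71476619,  -26.46980146, 1192.25065146]), 'rotation': array([ 1.10946657e+01,  3.88491887e-02, -9.12325417e+01]), 'shot': 1}Traceback (most recent call last):
  File "<stdin>", line 7, in <module>
  File "h.py", line 7, in at
    p,d=ray(c,px); return p+d*(z-p[2])/d[2]
                                       ~^^^
IndexError: invalid index to scalar variable.
```

```bash
cat > h.py <<'E'
import numpy as np, cv2
from scipy.spatial.transform import Rotation as Ro
from bench import state, camera, find_in, masks_of
def rot(c): return Ro.from_euler("xyz",c["rotation"],degrees=True).as_matrix()
def at(c,px,z):
    d=rot(c)@np.array([(px[0]-c["cx"])/c["fx"],-(px[1]-c["cy"])/c["fy"],-1.]); p=np.array(c["position"])
    return p+d*(z-p[2])/d[2]
def proj(c,P):
    q=rot(c).T@(np.array(P,float)-np.array(c["position"]))
    return np.array([c["cx"]+c["fx"]*q[0]/-q[2], c["cy"]-c["fy"]*q[1]/-q[2]])
def save(c,n): cv2.imwrite("pics/"+n,c["img"][:,:,::-1])
E
python3 - <<'E'
from h import *
for n in ["top","side"]:
    c=camera(n); save(c,n+"0.png"); print(n,{k:v for k,v in c.items() if k!="img"})
    if n=="top":
        for t in ["plate_1","cap_1","weight","board_a","lever_base","lever_tip"]:
            print(t,[(round(f["p"],2),np.round(f["location"]).tolist(),np.round(at(c,f["location"],10)).tolist()[:2]) for f in find_in(c,t)])
E
```

```text
top {'fx': 396.58628486226974, 'fy': 396.58628486226974, 'cx': 317.9684580125618, 'cy': 198.6055891802116, 'position': array([ 356.71476619,  -26.46980146, 1192.25065146]), 'rotation': array([ 1.10946657e+01,  3.88491887e-02, -9.12325417e+01]), 'shot': 2}
plate_1 [(0.93, [304.0, 174.0], [668.0, 9.0]), (0.76, [344.0, 170.0], [676.0, -112.0]), (0.75, [306.0, 135.0], [792.0, 2.0]), (0.56, [398.0, 189.0], [613.0, -274.0]), (0.29, [364.0, 252.0], [424.0, -165.0])]
cap_1 [(0.74, [264.0, 184.0], [638.0, 133.0]), (0.65, [419.0, 255.0], [412.0, -326.0])]
weight [(0.73, [447.0, 220.0], [514.0, -417.0]), (0.66, [362.0, 254.0], [418.0, -158.0]), (0.56, [207.0, 279.0], [356.0, 298.0])]
board_a [(0.95, [259.0, 256.0], [418.0, 147.0]), (0.68, [367.0, 244.0], [448.0, -172.0]), (0.16, [474.0, 236.0], [465.0, -492.0])]
lever_base [(0.65, [170.0, 240.0], [472.0, 412.0])]
lever_tip [(0.64, [367.0, 243.0], [451.0, -173.0]), (0.59, [163.0, 248.0], [449.0, 432.0]), (0.43, [475.0, 235.0], [467.0, -497.0])]
side {'fx': 426.34999766202054, 'fy': 426.34999766202054, 'cx': 318.154903591671, 'cy': 203.4042722822253, 'position': array([327.71031221, 790.80991573, 899.94824415]), 'rotation': array([  46.56903227,   -0.21550632, -164.6937417 ]), 'shot': 3}
```

View pics/top0.png

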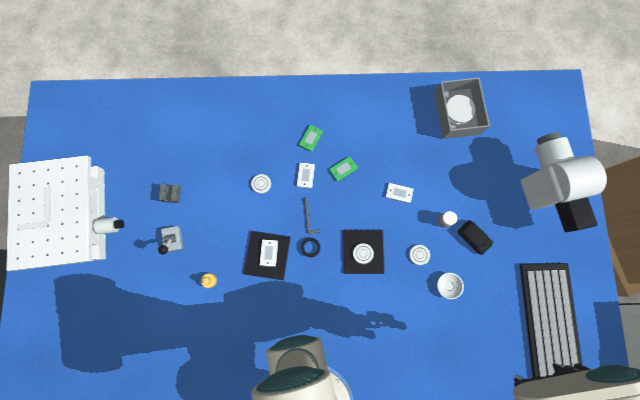

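View pics/side0.png

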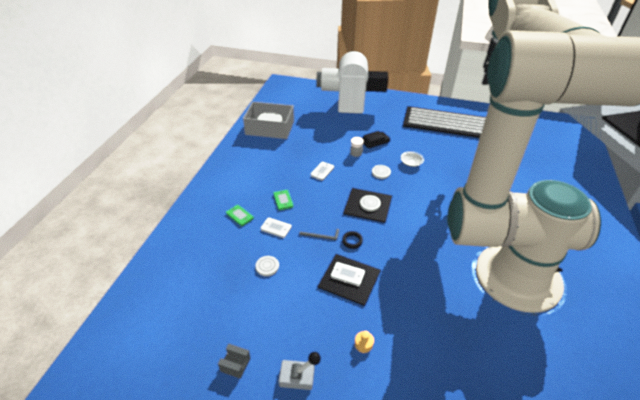

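Top view shows: plate pile on the board at (259,256), cap pile at (363,252). Loose white plates are at (304,174) and (399,190), loose caps at (261,183) and (419,255). The weight is at (208,281), the lever at (171,238) with its ball towards the robot. Could be mistaken for plates: the green ones at (311,138) and (344,169). The white round thing in the box at (460,108) is too big for a cap. I'll travel towards the lever and try the wrist camera over the cap side on the way.

```bash
python3 -m inch '[[0.1,0.06,0.04,0,0,0,-1],[0.2,0.12,0.08,0,0,0,-1],[0.3,0.18,0.12,0,0,0,-1],[0.4,0.24,0.16,0,0,0,-1],[0.5,0.3,0.2,0,0,0,-1]]'
python3 -m inch '[[0.02,0.1,0.0,0,0,0,-1],[0.04,0.2,0.0,0,0,0,-1],[0.06,0.24,0,0,0,0,-1],[0.06,0.24,0,0,0,0,-1],[0.06,0.24,0,0,0,0,-1]]'
python3 - <<'E'
from h import *
s=state(); print(s["position"],s["tool_rot"],s["qpos"],s["time_s"])
c=camera("wrist"); save(c,"w0.png"); print({k:v for k,v in c.items() if k!="img"})
for t in ["plate_1","cap_1"]:
    print(t,[(round(f["p"],2),np.round(f["location"]).tolist(),np.round(at(c,f["location"],10)).tolist()[:2]) for f in find_in(c,t)])
E
```

```text
time_s: 1.12
position: [383.2, -356.9, 349.2]
tool_rot: [180.0, -0.0, 14.5]
wrist_force: [0.2, -0.4, -0.0]
width: 85.4
grip_force: 0.0
time_s: 1.75
position: [411.6, -238.7, 348.2]
tool_rot: [180.0, 0.0, 14.5]
wrist_force: [0.5, -1.2, 0.1]
width: 85.5
grip_force: 0.0
[ 411.6367466  -238.73849575  348.24113191] [1.79990988e+02 1.70659626e-02 1.45181200e+01] [-3.45495906e+01 -4.91532051e+00  7.67686385e+01 -1.97816466e-02
  1.08151054e+02  4.09261263e+01] 1.75
{'fx': 336.57164065162004, 'fy': 336.57164065162004, 'cx': 316.53793743961603, 'cy': 193.2143251634777, 'position': array([ 481.85664838, -220.75921502,  473.01068107]), 'rotation': array([-16.47984955,  -0.09279992, -75.47965999]), 'shot': 4}
plate_1 [(0.75, [389.0, 14.0], [597.0, -285.0])]
cap_1 [(0.83, [381.0, 163.0], [414.0, -332.0]), (0.35, [155.0, 32.0], [503.0, -7.0])]
```

View pics/w0.png

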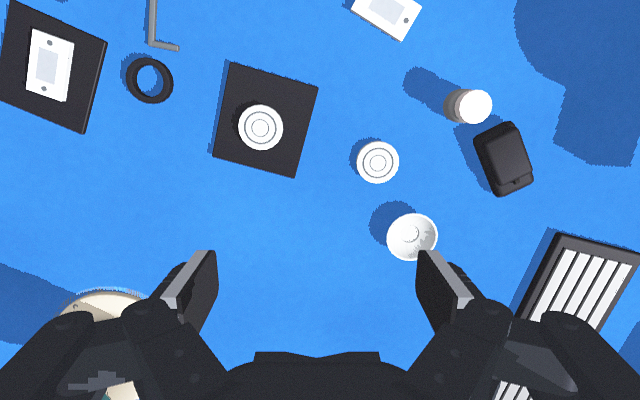

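```bash
cat >> h.py <<'E'
def blobs(c,z,k=None,amin=300):
    "white (plates, caps) tops against blue/black, positions at plane z: centre, size, yaw of long side"
    im=c["img"].astype(int); m=((im.min(2)>150)&(im.max(2)-im.min(2)<45)).astype(np.uint8)
    m=cv2.morphologyEx(m,cv2.MORPH_OPEN,np.ones((3,3)))
    out=[]
    for q in cv2.findContours(m,cv2.RETR_EXTERNAL,cv2.CHAIN_APPROX_NONE)[0]:
        if cv2.contourArea(q)<amin: continue
        q=q[:,0]
        if q[:,1].min()<=0 or q[:,0].min()<=0 or q[:,0].max()>=639 or q[:,1].max()>=399: continue
        w=np.array([at(c,p,z)[:2] for p in q],np.float32)
        (x,y),(a,b),t=cv2.minAreaRect(w)
        if a<b: a,b,t=b,a,t+90
        rnd=cv2.contourArea(cv2.convexHull(w))/(a*b)
        if rnd<0.85: # round: centroid
            M=cv2.moments(cv2.convexHull(w)); x,y=M["m10"]/M["m00"],M["m01"]/M["m00"]
        out.append((np.round(q.mean(0)).tolist(),round(x,1),round(y,1),round(a,1),round(b,1),round((t+90)%180-90,1),round(rnd,2)))
    return out
E
python3 - <<'E'
from h import *
c=camera("wrist")
for z in (10,28): print(z,*blobs(c,z),sep="\n ")
E
python3 -m inch '[[-0.015,0.12,0,0,0,0,-1],[-0.03,0.24,0,0,0,0,-1],[-0.045,0.36,0,0,0,0,-1],[-0.06,0.48,0,0,0,0,-1],[-0.075,0.57,0,0,0,0,-1]]' |head -2
python3 - <<'E'
from h import *
c=camera("wrist"); save(c,"w1.png")
for z in (10,28): print(z,*blobs(c,z),sep="\n ")
E
python3 -m inch '[[-0.026,0.124,0,0,0,0,-1],[-0.052,0.248,0,0,0,0,-1],[-0.078,0.372,0,0,0,0,0],[-0.104,0.496,0,0,0,0,1],[-0.13,0.62,0,0,0,0,1]]' |head -2
python3 -m inch '[[0,0,0,0,0,0,1],[0,0,0,0,0,0,1],[0,0,0,0,0,0,1],[0,0,0,0,0,0,1],[0,0,0,0,0,0,1]]' |head -2
python3 - <<'E'
from h import *
c=camera("wrist"); save(c,"w2.png"); print({k:v for k,v in c.items() if k!="img"})
print(*blobs(c,10),sep="\n ")
for t,z in [("lever_tip",92),("lever_base",25),("weight",45),("vee_block",38)]:
  print(t,[(round(f["p"],2),np.round(f["location"]).tolist(),np.round(at(c,f["location"],z)).tolist()[:2]) for f in masks_of(c,t)])
E
```

```text
10
 ([103.0, 305.0], 84.8, 25.2, 100.1, 43.1, -71.2, 0.73)
 ([609.0, 294.0], 300.4, -744.3, 117.5, 18.0, -0.0, 0.97)
 ([597.0, 289.0], 305.1, -720.8, 108.1, 17.7, 0.1, 0.96)
 ([584.0, 285.0], 307.3, -697.4, 103.9, 17.7, -0.1, 0.98)
 ([570.0, 282.0], 306.5, -674.2, 104.7, 17.9, -0.0, 0.96)
 ([553.0, 285.0], 293.9, -650.7, 130.1, 17.6, -0.1, 0.97)
 ([412.0, 237.0], 319.1, -410.0, 75.8, 73.5, -39.3, 0.8)
 ([377.0, 162.0], 414.4, -326.7, 58.1, 57.7, 14.5, 0.8)
 ([260.0, 127.0], 420.4, -158.6, 59.9, 58.8, -75.6, 0.8)
 ([473.0, 106.0], 519.0, -428.2, 48.5, 41.3, -75.5, 0.81)
 ([49.0, 65.0], 428.2, 120.7, 77.7, 52.0, -5.4, 0.99)
28
 ([103.0, 305.0], 100.2, 15.6, 96.2, 41.4, -71.2, 0.73)
 ([609.0, 294.0], 307.4, -723.9, 113.0, 17.3, -0.0, 0.97)
 ([597.0, 289.0], 312.0, -701.4, 103.9, 17.0, 0.1, 0.96)
 ([584.0, 285.0], 314.0, -678.9, 99.9, 17.0, -0.1, 0.98)
 ([570.0, 282.0], 313.3, -656.6, 100.7, 17.2, -0.0, 0.96)
 ([553.0, 285.0], 301.2, -634.0, 125.0, 17.0, -0.1, 0.97)
 ([412.0, 237.0], 325.4, -402.7, 72.9, 70.6, -39.3, 0.8)
 ([377.0, 162.0], 417.0, -322.6, 55.8, 55.5, 14.5, 0.8)
 ([260.0, 
[... 685 characters left out ...]
 -153.2, 57.8, 57.5, 14.5, 0.79)
 ([274.0, 94.0], 429.4, 117.5, 74.6, 45.0, -5.6, 0.99)
time_s: 3.25
position: [309.9, 354.3, 348.4]
time_s: 3.88
position: [310.5, 352.1, 348.6]
{'fx': 336.57164065162004, 'fy': 336.57164065162004, 'cx': 316.53793743961603, 'cy': 193.2143251634777, 'position': array([380.68925084, 369.93585789, 473.43348611]), 'rotation': array([-1.64319589e+01, -6.85402230e-02, -7.55267699e+01]), 'shot': 7}
([507.0, 332.0], 97.2, -28.0, 102.1, 26.2, 74.9, 0.64)
 ([510.0, 106.0], 429.7, 116.1, 77.7, 48.1, -5.5, 0.98)
lever_tip [(0.74, [300.0, 27.0], [441.0, 403.0])]
lever_base [(0.57, [304.0, 23.0], [457.0, 405.0])]
weight [(0.96, [367.0, 130.0], [354.0, 297.0])]
vee_block []
```

View pics/w2.png

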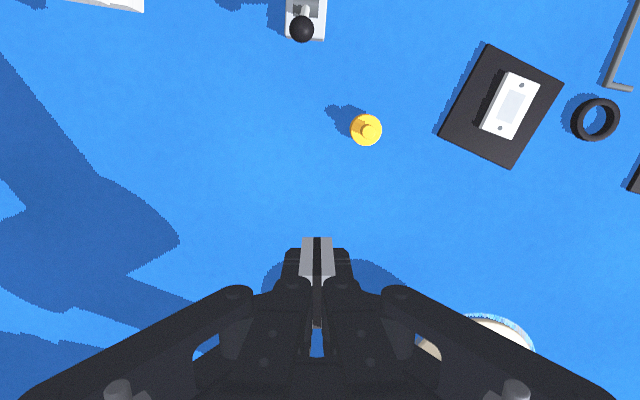

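Wrist view shows the lever ball at (302,29) leaning towards the robot with its block aligned to the image (yaw ≈14.5°), the weight at (366,130) and the plate pile at (512,105). Pushing the lever now.

```bash
python3 -m inch '[[0.1,0.05,-0.03,0,0,0,1],[0.164,0.076,-0.12,0,0,0,1],[0.164,0.076,-0.245,0,0,0,1],[0.164,0.076,-0.37,0,0,0,1],[0.164,0.076,-0.49,0,0,0,1]]'|head -2
python3 -m inch '[[0,0,-0.02,0,0,0,1],[0.03,0.008,-0.024,0,0,0,1],[0.08,0.02,-0.024,0,0,0,1],[0.13,0.033,-0.024,0,0,0,1],[0.18,0.046,-0.024,0,0,0,1]]'
python3 - <<'E'
from h import *
c=camera("wrist"); save(c,"w3.png"); 
c=camera("side"); save(c,"s1.png"); cv2.imwrite("pics/s1c.png",cv2.resize(c["img"][300:400,240:400,::-1],None,fx=4,fy=4))
E
```

```text
time_s: 4.75
position: [391.9, 390.4, 101.2]
time_s: 5.38
position: [483.9, 414.7, 94.6]
tool_rot: [-179.9, -0.2, 14.5]
wrist_force: [-1.6, -0.0, -0.6]
width: -0.0
grip_force: 0.7
```

View pics/w3.png

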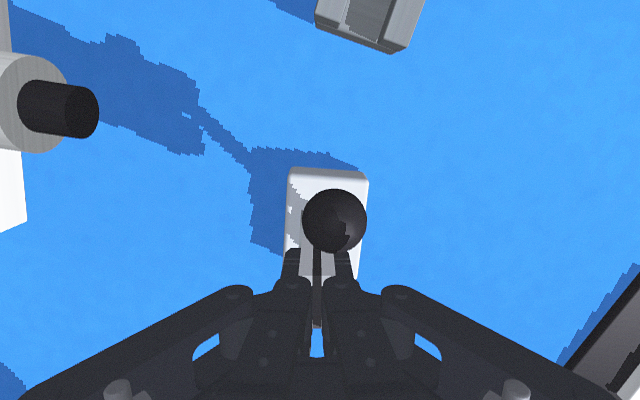

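The ball (334,221) is being pushed in front of the fingers. I'll go on until the stop resists.

```bash
python3 -m inch '[[0.005,0.001,0,0,0,0,1],[0.01,0.002,0,0,0,0,1],[0.015,0.003,0,0,0,0,1],[0.02,0.004,0,0,0,0,1],[0.02,0.004,0,0,0,0,1]]'
python3 - <<'E'
from h import *
c=camera("wrist")
f=masks_of(c,"lever_tip"); print([(a["p"],a["location"],at(c,a["location"],92)) for a in f])
im=c["img"][120:300,230:420].astype(int); m=(im.max(2)<90).astype(np.uint8)
print(cv2.HoughCircles(c["img"][100:300,230:430].mean(2).astype(np.uint8),cv2.HOUGH_GRADIENT,1,50,param1=80,param2=12,minRadius=26,maxRadius=40))
E
```

```text
time_s: 6.1
position: [489.3, 415.5, 91.5]
tool_rot: [180.0, 0.4, 14.6]
wrist_force: [-15.1, -5.9, 7.8]
width: 0.1
grip_force: 8.1
[(0.93, [333.6, 224.2], array([513.37782886, 414.42493744,  92.        ]))]
[[[104.5 122.5  32.7]
  [151.5 157.5  37.2]]]
```

```bash
python3 -m inch '[[-0.05,-0.012,0,0,0,0,1],[-0.1,-0.025,0.02,0,0,0,1],[-0.1,-0.025,0.14,0,0,0,0],[-0.1,-0.03,0.26,0,0,0,-1],[-0.1,-0.03,0.38,0,0,0,-1]]'|head -2
python3 -m inch '[[0.01,-0.12,0.02,0,0,0,-1],[0.03,-0.24,0.04,0,0,0,-1],[0.04,-0.36,0.04,0,0,0,-1],[0.06,-0.48,0.04,0,0,0,-1],[0.06,-0.6,0.04,0,0,0,-1]]'|head -2
python3 -m inch '[[0.02,-0.1,0.0,0,0,0,-1],[0.03,-0.12,0,0,0,0,-1],[0.03,-0.12,0,0,0,0,-1],[0.03,-0.12,0,0,0,0,-1],[0.03,-0.12,0,0,0,0,-1]]'|head -2
python3 - <<'E'
from h import *
c=camera("wrist"); save(c,"w4.png"); print(*blobs(c,10),sep="\n")
t=camera("top"); f=masks_of(t,"lever_tip"); print([(a["p"],a["location"],at(t,a["location"],92)) for a in f])
E
```

```text
time_s: 6.82
position: [441.8, 400.4, 283.7]
time_s: 7.45
position: [472.1, 98.7, 301.4]
time_s: 8.07
position: [487.1, 41.8, 301.4]
([559.0, 269.0], 415.2, -325.3, 59.7, 58.5, 77.5, 0.81)
([450.0, 240.0], 420.0, -162.6, 61.4, 56.3, 71.0, 0.82)
([245.0, 183.0], 427.7, 119.7, 78.6, 46.9, -5.4, 0.99)
([591.0, 128.0], 603.0, -275.9, 80.7, 46.2, 75.0, 0.98)
([492.0, 21.0], 682.4, -110.9, 39.4, 23.3, -57.9, 0.99)
[(0.5, [165.0, 227.4], array([499.87175798, 397.79987475,  92.        ])), (0.5, [419.4, 255.5], array([ 407.03688671, -305.73788347,   92.        ])), (0.44, [207.9, 278.0], array([358.83330532, 273.77998047,  92.        ]))]
```

View pics/w4.png

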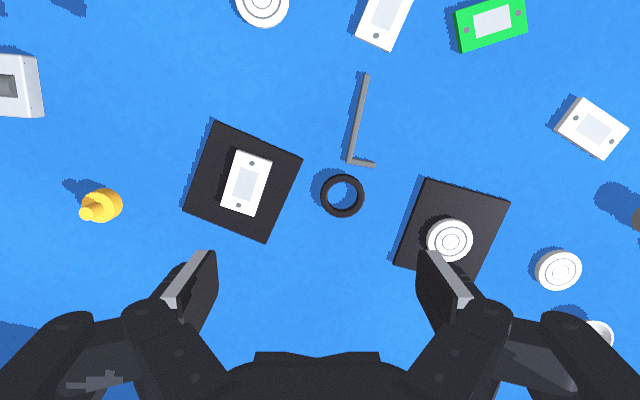

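The view shows a plate pile at (246,183), cap pile at (450,240), loose plate 1 at (384,20), loose plate 2 at (591,128), and a green look-alike at (491,22), which I ignore. Next a closer measurement of plate 1.

```bash
python3 -m inch '[[0.05,-0.03,-0.05,0,0,0,-1],[0.1,-0.07,-0.1,0,0,0,-1],[0.1,-0.09,-0.1,0,0,0,-1],[0.1,-0.09,-0.1,0,0,0,-1],[0.1,-0.09,-0.1,0,0,0,-1]]'|head -2
python3 - <<'E'
from h import *
c=camera("wrist"); print(*blobs(c,10),sep="\n"); save(c,"w5.png")
print(state()["position"],state()["tool_rot"])
E
```

```text
time_s: 8.85
position: [537.2, -3.8, 252.9]
([535.0, 309.0], 425.3, -321.3, 53.4, 36.3, -88.2, 0.75)
([408.0, 288.0], 413.4, -152.3, 61.9, 34.0, 24.4, 0.79)
([189.0, 223.0], 426.9, 120.1, 79.8, 47.9, -5.5, 0.95)
([568.0, 167.0], 602.6, -277.8, 75.7, 46.0, 75.0, 0.99)
([454.0, 52.0], 682.4, -110.8, 39.4, 23.2, -57.8, 0.99)
[537.18210434  -3.74615464 252.7758805 ] [ 1.79962324e+02 -1.30307513e-01  1.45823308e+01]
```

View pics/w5.png

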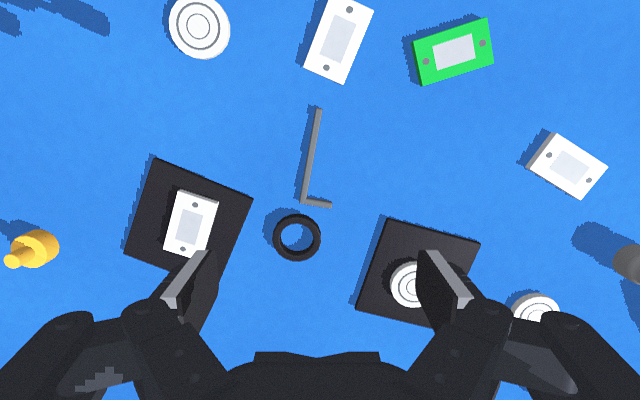

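Plate 1 is at (340,38), just touching the border. I'll move a bit closer to it.

```bash
python3 -m inch '[[0.06,0,0,0,0,-0.2,-1],[0.08,0,0,0,0,-0.4,-1],[0.08,0,0,0,0,-0.5,-1],[0.08,0,0,0,0,-0.5,-1],[0.08,0,0,0,0,-0.5,-1]]'|head -2
python3 - <<'E'
from h import *
c=camera("wrist"); print(*blobs(c,10),sep="\n")
print(state()["position"],state()["tool_rot"],state()["qpos"])
E
```

```text
time_s: 9.52
position: [577.1, -4.0, 251.9]
([235.0, 294.0], 426.3, 120.1, 79.8, 48.3, -5.6, 0.91)
([467.0, 264.0], 425.5, -170.4, 61.0, 31.4, 42.0, 0.79)
([599.0, 257.0], 415.0, -326.1, 59.0, 58.2, 55.6, 0.79)
([172.0, 122.0], 640.9, 142.4, 61.0, 57.8, 82.2, 0.79)
([570.0, 103.0], 602.9, -278.0, 75.5, 45.8, 74.9, 0.99)
([294.0, 80.0], 664.8, 6.7, 74.6, 45.1, -7.9, 0.99)
([407.0, 46.0], 682.5, -110.7, 39.4, 23.4, -58.0, 0.98)
[577.09771362  -4.12884464 251.77837881] [ 1.79999192e+02 -3.96591498e-02 -7.86867018e+00] [-4.07428314e+00  1.13806871e+01  7.07412295e+01 -3.46323713e-03
  9.78385646e+01  9.37939138e+01]
```

```bash
python3 -m inch '[[0.088,0.011,-0.06,0,0,0,-1],[0.175,0.022,-0.15,0,0,0,-1],[0.175,0.022,-0.27,0,0,0,-1],[0.175,0.022,-0.38,0,0,0,-1],[0.175,0.022,-0.38,0,0,0,-1]]' 60|head -2
python3 - <<'E'
from h import *
c=camera("wrist"); print(*blobs(c,10),sep="\n"); save(c,"w6.png")
print(state()["position"],state()["tool_rot"])
E
```

```text
time_s: 10.2
position: [661.5, 6.9, 55.7]
([87.0, 292.0], 641.7, 143.7, 38.8, 36.9, 59.6, 0.8)
([85.0, 275.0], 648.8, 140.4, 64.2, 41.5, -88.0, 0.85)
([315.0, 219.0], 665.4, 6.9, 74.6, 45.2, -8.0, 1.0)
([537.0, 163.0], 682.8, -110.3, 39.9, 23.7, -58.1, 0.99)
[663.85467262   6.750016    60.46243409] [179.9773637    0.19120241  -7.92323816]
```

View pics/w6.png

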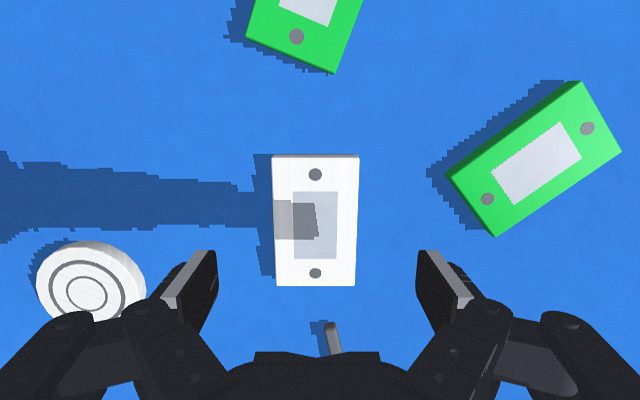

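Plate 1 sits centred between the open fingers (315,219). The green plates are clear of the grasp.

```bash
python3 -m inch '[[0.002,0,-0.05,0,0,0,-1],[0.002,0,-0.087,0,0,0,-1],[0.002,0,-0.087,0,0,0,0],[0.002,0,-0.087,0,0,0,1],[0.002,0,-0.087,0,0,0,1]]' 60
python3 -m inch '[[0,0,0,0,0,0,1],[0,0,0,0,0,0,1],[0,0,0,0,0,0,1],[0,0,0.02,0,0,0,1],[0,0,0.05,0,0,0,1]]'
python3 -m inch '[[0,0,0.08,0,0,0,1],[0,0,0.1,0,0,0,1],[0,0,0.1,0,0,0,1],[0,0,0.1,0,0,0,1],[0,0,0.1,0,0,0,1]]'
python3 - <<'E'
from h import *
s=state();c=camera("wrist"); print(*blobs(c,s["position"][2]-8),sep="\n"); save(c,"w7.png")
print(s["position"],s["tool_rot"],s["width"])
E
```

```text
time_s: 10.88
position: [666.9, 6.6, 20.2]
tool_rot: [-180.0, -0.2, -8.0]
wrist_force: [1.5, 0.0, 9.8]
width: 43.4
grip_force: 62.4
time_s: 11.5
position: [665.3, 6.7, 43.1]
tool_rot: [180.0, 0.1, -8.0]
wrist_force: [-0.7, 0.4, -1.1]
width: 43.6
grip_force: 61.1
time_s: 12.12
position: [665.0, 6.7, 91.0]
tool_rot: [180.0, 0.2, -8.0]
wrist_force: [-0.5, -0.5, -0.5]
width: 43.3
grip_force: 61.3
([126.0, 264.0], 676.4, 90.1, 40.7, 35.5, -68.6, 0.81)
([317.0, 259.0], 665.0, 6.4, 73.6, 44.3, -8.0, 1.0)
([500.0, 158.0], 702.1, -72.4, 25.7, 15.2, -58.2, 0.99)
[664.96914367   6.68541523  91.00351786] [ 1.79979798e+02  1.64041999e-01 -7.95938524e+00] 43.340629524533966
```

View pics/w7.png

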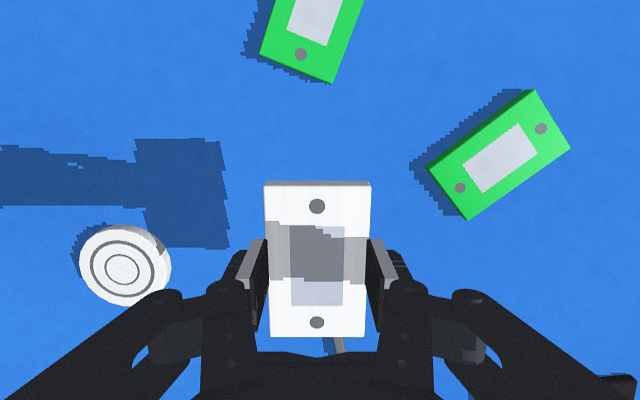

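The plate is held square and level at (317,259). Carrying it behind the plate pile to view pile and held plate together.

```bash
python3 -m inch '[[-0.06,0.02,0.08,0,0,0,1],[-0.16,0.06,0.16,0,0,0,1],[-0.27,0.1,0.2,0,0,0,1],[-0.38,0.14,0.218,0,0,0.05,1],[-0.49,0.18,0.218,0,0,0.05,1]]'|tail -5
python3 -m inch '[[-0.08,0.03,0,0,0,0,1],[-0.14,0.056,0,0,0,0,1],[-0.14,0.056,0,0,0,0,1],[-0.14,0.056,0,0,0,0,1],[-0.14,0.056,0,0,0,0,1]]'
cat >> h.py <<'E'
def rep(n=None,zs=(10,18),amin=300):
    s=state();c=camera("wrist"); print(np.round(s["position"],1),np.round(s["tool_rot"],1),round(s["width"],1),s["time_s"])
    for z in zs: print(z,*blobs(c,z,amin=amin),sep="\n  ")
    if n: save(c,n)
    return c
E
python3 -c "
from h import *
rep('w8.png',(18,190))"
```

```text
position: [419.2, 97.2, 202.5]
tool_rot: [-180.0, -0.1, -5.7]
wrist_force: [-0.1, 0.9, -0.0]
width: 43.6
grip_force: 61.4
time_s: 13.42
position: [351.3, 124.3, 201.6]
tool_rot: [180.0, 0.0, -5.8]
wrist_force: [-0.5, -0.3, -0.9]
width: 43.5
grip_force: 61.4
[351.3 124.3 201.6] [180.    0.   -5.8] 43.5 13.425
18
  ([316.0, 258.0], 255.3, 133.2, 169.8, 102.7, -5.8, 1.0)
  ([313.0, 85.0], 428.8, 119.2, 75.0, 45.3, -5.7, 0.99)
190
  ([316.0, 258.0], 349.1, 124.2, 75.1, 45.4, -5.8, 1.0)
  ([313.0, 85.0], 425.8, 118.0, 33.2, 20.0, -5.7, 0.99)
```

```bash
python3 -m inch '[[0.08,-0.005,-0.03,0,0,0,1],[0.159,-0.01,-0.1,0,0,0,1],[0.159,-0.01,-0.22,0,0,0,1],[0.159,-0.01,-0.283,0,0,0,1],[0.159,-0.01,-0.283,0,0,0,1]]'|sed -n 2,3p
python3 -m inch '[[0,0,-0.02,0,0,0,1],[0,0,-0.03,0,0,0,1],[0,0,-0.035,0,0,0,1],[0,0,-0.035,0,0,0,1],[0,0,-0.035,0,0,0,1]]'
python3 -c "
from h import *
c=rep(None,(32,)); cv2.imwrite('pics/w9.png',cv2.resize(c['img'][130:370,200:440,::-1],None,fx=2.4,fy=2.4))"
```

```text
position: [428.7, 119.0, 57.7]
tool_rot: [179.9, 0.4, -5.7]
time_s: 14.72
position: [430.4, 119.7, 43.2]
tool_rot: [-180.0, -0.0, -5.7]
wrist_force: [-0.4, -0.3, -0.9]
width: 43.2
grip_force: 61.5
[430.4 119.7  43.2] [-180.    -0.    -5.7] 43.2 14.725
32
  ([384.0, 263.0], 426.6, 89.3, 26.0, 7.1, 11.0, 0.76)
  ([249.0, 263.0], 432.6, 149.8, 26.0, 7.2, -22.4, 0.76)
  ([317.0, 254.0], 431.2, 119.3, 81.4, 45.7, -5.8, 0.99)
```

View pics/w9.png

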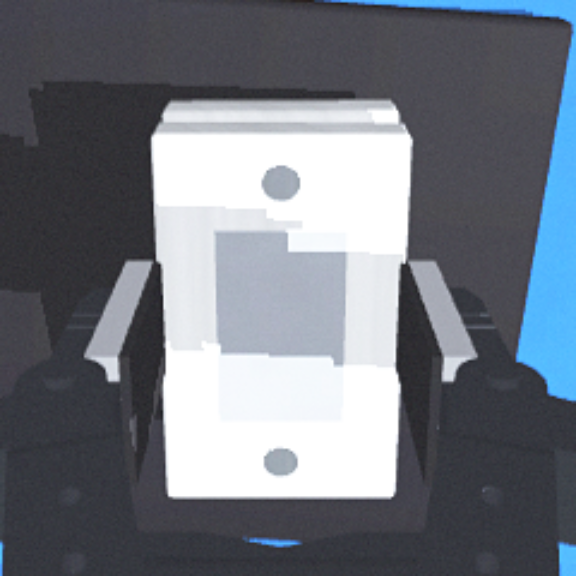

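```bash
cat >> h.py <<'E'
def corners(x,y,z,yaw,a=76,b=46):
    r=np.radians(yaw);u=np.array([np.cos(r),np.sin(r)]);v=np.array([-u[1],u[0]])
    return [np.r_[np.array([x,y])+i*a/2*u+j*b/2*v,z] for i,j in ((1,1),(1,-1),(-1,-1),(-1,1))]
E
python3 - <<'E'
from h import *
c=camera("wrist")
for (x,y,z) in ((428.8,119.2,8),(428.8,119.2,18),(429.5,119.3,23.2),(429.5,119.3,33.2)):
    print(z,[np.round((proj(c,p)-[200,130])*2.4).tolist() for p in corners(x,y,z,-5.7)])
g=c["img"].min(2); print([(r,int(g[r,300]),int(g[r,330])) for r in range(168,192)])
E
```

```text
8 [[168.0, 99.0], [395.0, 99.0], [382.0, 423.0], [181.0, 423.0]]
18 [[161.0, 111.0], [402.0, 111.0], [387.0, 451.0], [176.0, 451.0]]
23.2 [[156.0, 114.0], [406.0, 114.0], [390.0, 464.0], [172.0, 464.0]]
33.2 [[148.0, 127.0], [414.0, 127.0], [396.0, 497.0], [165.0, 497.0]]
[(168, 50, 47), (169, 46, 44), (170, 43, 43), (171, 89, 95), (172, 163, 170), (173, 188, 193), (174, 188, 185), (175, 195, 194), (176, 218, 223), (177, 228, 229), (178, 232, 233), (179, 234, 235), (180, 225, 228), (181, 177, 195), (182, 183, 183), (183, 188, 183), (184, 188, 186), (185, 217, 219), (186, 254, 255), (187, 255, 255), (188, 255, 255), (189, 255, 255), (190, 255, 255), (191, 255, 255)]
```

```bash
python3 -m inch '[[0,0,-0.004,0,0,0,1],[0,0,-0.007,0,0,0,1],[0,0,-0.009,0,0,0,1],[0,0,-0.0105,0,0,0,1],[0,0,-0.0105,0,0,0,1]]'
```

```text
time_s: 15.45
position: [430.3, 119.7, 38.1]
tool_rot: [180.0, 0.0, -5.7]
wrist_force: [-3.6, 0.1, 4.7]
width: 43.8
grip_force: 62.2
```

```bash
python3 -m inch '[[0,0,0,0,0,0,-0.15],[0,0,0,0,0,0,-0.3],[0,0,0.0,0,0,0,-0.3],[0,0,0.03,0,0,0,-0.4],[0,0,0.1,0,0,0,-1]]'
python3 -m inch '[[0,0,0.1,0,0,0,-1],[-0.08,0,0.2,0,0,0,-1],[-0.16,0.01,0.2,0,0,0,-1],[-0.16,0.01,0.2,0,0,0,-1],[-0.16,0.01,0.2,0,0,0,-1]]'|sed -n 2p
python3 -c "
from h import *
c=rep(None,(28,)); cv2.imwrite('pics/w10.png',cv2.resize(c['img'][20:170,220:420,::-1],None,fx=3.5,fy=3.5))
for z in (8,18,28): print(z,[np.round((proj(c,p)-[220,20])*3.5).tolist() for p in corners(428.8,119.2,z,-5.7)])"
```

```text
time_s: 16.08
position: [429.3, 119.5, 87.7]
tool_rot: [179.9, 0.2, -5.7]
wrist_force: [0.4, 0.4, 1.1]
width: 76.0
grip_force: 0.0
position: [350.6, 124.7, 188.2]
[350.6 124.7 188.2] [-1.8e+02 -1.0e-01 -5.7e+00] 85.3 16.7
28
  ([313.0, 85.0], 428.2, 119.3, 74.7, 45.5, -5.7, 1.0)
8 [[230.0, 68.0], [423.0, 68.0], [417.0, 391.0], [237.0, 391.0]]
18 [[226.0, 61.0], [426.0, 61.0], [420.0, 395.0], [234.0, 395.0]]
28 [[222.0, 54.0], [429.0, 54.0], [422.0, 399.0], [231.0, 399.0]]
```

View pics/w10.png

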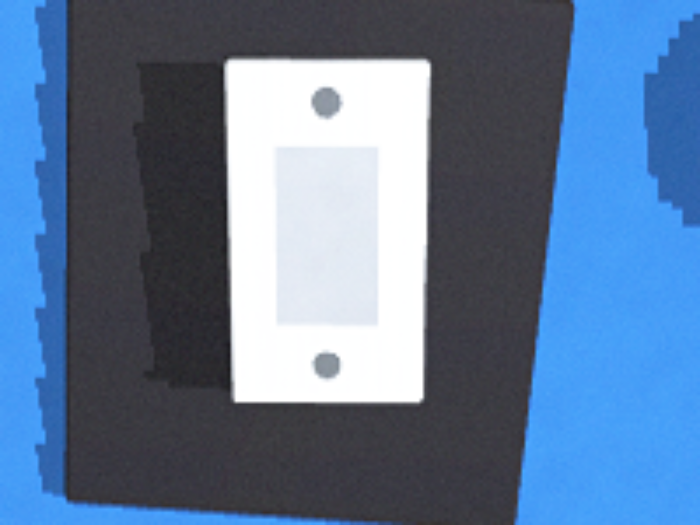

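Plate 1 is flush on the pile. Next is the far cap, near (641,142).

```bash
python3 -m inch '[[0.12,0.01,0,0,0,0,-1],[0.24,0.02,0,0,0,0,-1],[0.35,0.03,0,0,0,0,-1],[0.35,0.03,0,0,0,0,-1],[0.35,0.03,0,0,0,0,-1]]' 60|sed -n 2p
python3 -c "
from h import *
c=rep(None,(10,))
s=camera('top');print([(round(f['p'],2),np.round(at(s,f['location'],10))[:2]) for t in ('plate_1','cap_1') for f in find_in(s,t)])"
```

```text
position: [525.2, 139.4, 186.6]
[525.2 139.4 186.6] [ 1.8e+02  1.0e-01 -5.7e+00] 85.1 17.375
10
  ([347.0, 270.0], 422.8, 118.2, 88.0, 48.5, -5.4, 0.99)
  ([296.0, 39.0], 640.5, 144.2, 58.2, 57.9, -5.7, 0.8)
[(0.91, array([795.,  -2.])), (0.79, array([ 677., -116.])), (0.73, array([ 610., -280.])), (0.25, array([521.,   4.])), (0.81, array([ 418., -329.]))]
```

```bash
python3 -m inch '[[0.1,0.005,0,0,0,0,-1],[0.2,0.01,-0.04,0,0,0,-1],[0.231,0.01,-0.16,0,0,0,-1],[0.231,0.01,-0.253,0,0,0,-1],[0.231,0.01,-0.253,0,0,0,-1]]' 60|sed -n 2p
python3 -c "
from h import *
c=rep(None,(10,))"
```

```text
position: [637.9, 144.3, 57.1]
[637.9 144.3  57.1] [179.9   0.5  -5.7] 85.5 18.2
10
  ([315.0, 222.0], 641.8, 144.3, 58.5, 58.3, 9.9, 0.79)
```

```bash
python3 -m inch '[[0.001,0,-0.04,0,0,0,-1],[0.001,0,-0.08,0,0,0,-1],[0.001,0,-0.08,0,0,0,-1],[0.001,0,-0.08,0,0,0,0],[0.001,0,-0.08,0,0,0,1]]' 60|sed -n 2p
python3 -m inch '[[0,0,0,0,0,0,1],[0,0,0,0,0,0,1],[0,0,0,0,0,0,1],[0,0,0,0,0,0,1],[0,0,0,0,0,0,1]]'
python3 -c "
from h import *
c=rep(None,(10,))"
python3 -m inch '[[0,0,0.03,0,0,0,1],[0,0,0.1,0,0,0,1],[0,0,0.2,0,0,0,1],[0,0,0.32,0,0,0,1],[0,0,0.36,0,0,0,1]]'
python3 -c "
from h import *
z=state()['position'][2]
c=rep(None,(z-8,z-10,z-12))"
```

```text
position: [642.5, 144.9, 23.7]
time_s: 19.5
position: [644.8, 144.8, 27.0]
tool_rot: [-179.9, -0.6, -5.7]
wrist_force: [0.4, -1.7, 15.6]
width: 0.2
grip_force: 8.1
[644.8 144.8  27. ] [-179.9   -0.6   -5.7] 0.2 19.5
10
  ([318.0, 248.0], 646.1, 143.8, 38.4, 25.9, 82.6, 0.84)
  ([318.0, 243.0], 646.9, 143.7, 58.1, 45.2, 84.3, 0.84)
time_s: 20.18
position: [642.4, 145.0, 207.3]
tool_rot: [-179.9, -0.5, -5.7]
wrist_force: [0.1, 0.5, 0.9]
width: -0.0
grip_force: 0.0
[642.4 145.  207.3] [-179.9   -0.5   -5.7] -0.0 20.175
199.3043498283129
  ([66.0, 354.0], 607.9, 268.3, 26.5, 4.7, -77.0, 0.9)
  ([607.0, 340.0], 590.2, 12.4, 25.2, 24.9, -5.7, 0.79)
  ([97.0, 327.0], 621.3, 248.3, 28.7, 18.7, -73.2, 0.74)
  ([317.0, 173.0], 683.8, 140.3, 24.0, 24.0, -5.7, 0.8)
  ([587.0, 103.0], 700.8, 35.0, 16.5, 9.9, -58.1, 0.99)
197.3043498283129
  ([66.0, 354.0], 606.4, 270.2, 26.9, 4.8, -77.0, 0.9)
  ([607.0, 340.0], 588.4, 10.5, 25.5, 25.3, -5.7, 0.79)
  ([97.0, 327.0], 620.0, 250.0, 29.1, 19.0, -73.2, 0.74)
  ([317.0, 173.0], 683.3, 140.3, 24.4, 24.4, -5.7, 0.8)
  ([587.0, 103.0], 700.6, 33.4, 16.8, 10.0, -58.1, 0.99)
195.3043498283129
  ([66.0, 354.0], 604.8, 272.2, 27.3, 4.8, -77.0, 0.9)
  ([607.0, 340.0], 586.5, 8.6, 25.9, 25.7, -5.7, 0.79)
  ([97.0, 327.0], 618.6, 251.7, 29.5, 19.3, -73.2, 0.74)
  ([317.0, 173.0], 682.9, 140.3, 24.8, 24.7, -5.7, 0.8)
  ([587.0, 103.0], 700.4, 31.9, 17.0, 10.2, -58.1, 0.99)
```

The fingers slid over the cap's top because the tips retract when open, so I need to go lower. Re-measuring the cap.

```bash
python3 -m inch '[[0,0,0,0,0,0,0],[-0.02,0,0,0,0,0,-1],[-0.04,0,0,0,0,0,-1],[-0.04,0,0,0,0,0,-1],[-0.04,0,0,0,0,0,-1]]' 60|sed -n 2p
python3 -m inch '[[0.04,0,-0.06,0,0,0,-1],[0.04,0,-0.18,0,0,0,-1],[0.04,0,-0.29,0,0,0,-1],[0.04,0,-0.29,0,0,0,-1],[0.04,0,-0.29,0,0,0,-1]]' 60|sed -n 2p
python3 -c "
from h import *
c=rep(None,(10,))"
```

```text
position: [621.1, 144.6, 201.0]
position: [642.7, 144.9, 59.0]
[642.7 144.9  59. ] [-179.9   -0.2   -5.7] 84.9 21.475
10
  ([317.0, 229.0], 641.8, 144.3, 58.2, 58.1, 84.3, 0.8)
```

```bash
python3 -m inch '[[-0.002,-0.001,-0.05,0,0,0,-1],[-0.002,-0.001,-0.092,0,0,0,-1],[-0.002,-0.001,-0.092,0,0,0,-1],[-0.002,-0.001,-0.092,0,0,0,-1],[-0.002,-0.001,-0.092,0,0,0,-1]]' 60|sed -n '2p;4p'
python3 -m inch '[[0,0,0,0,0,0,0.3],[0,0,0,0,0,0,0.6],[0,0,0,0,0,0,1],[0,0,0,0,0,0,1],[0,0,0,0,0,0,1]]'
python3 -m inch '[[0,0,0.03,0,0,0,1],[0,0,0.06,0,0,0,1],[0,0,0.06,0,0,0,1],[0,0,0.06,0,0,0,1],[0,0,0.06,0,0,0,1]]'
python3 -c "
from h import *
z=state()['position'][2]
c=rep('w11.png',(z,z-2,z-4))"
```

```text
position: [641.0, 144.3, 11.5]
wrist_force: [-0.5, 0.7, 0.0]
time_s: 22.78
position: [641.6, 144.3, 12.7]
tool_rot: [-180.0, -0.2, -5.7]
wrist_force: [-0.3, -0.3, 8.5]
width: 57.7
grip_force: 68.0
time_s: 23.4
position: [639.7, 144.1, 39.2]
tool_rot: [180.0, 0.1, -5.7]
wrist_force: [0.3, -1.2, -0.9]
width: 57.4
grip_force: 64.3
[639.7 144.1  39.2] [ 1.8e+02  1.0e-01 -5.7e+00] 57.4 23.4
39.19767538683991
  ([317.0, 266.0], 642.2, 143.3, 58.2, 55.5, -5.7, 0.8)
37.19767538683991
  ([317.0, 266.0], 641.1, 143.4, 59.1, 56.3, -5.7, 0.8)
35.19767538683991
  ([317.0, 266.0], 640.0, 143.5, 60.1, 57.2, -5.7, 0.8)
```

View pics/w11.png

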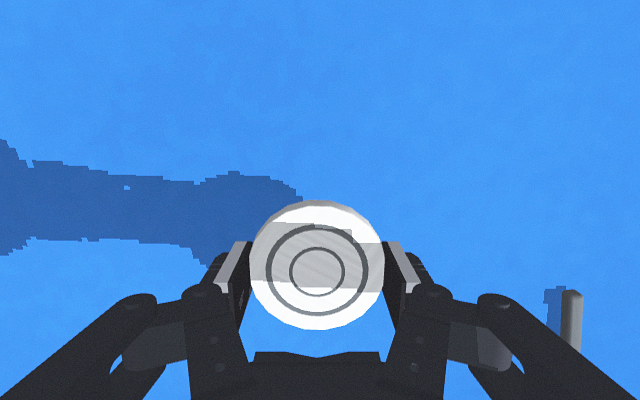

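Cap gripped well at (317,266), level. Carrying it behind the cap pile, with a model-based silhouette fit for measuring caps.

```bash
cat >> h.py <<'E'
def capfit(c,x,y,zlo,zhi,R=30.):
    "fit cap/stack centre: centroid of observed white hull vs projected model hull (x,y = guess)"
    im=c["img"].astype(int); m=((im.min(2)>125)&(im.max(2)-im.min(2)<45)).astype(np.uint8)
    m=cv2.morphologyEx(m,cv2.MORPH_OPEN,np.ones((3,3)))
    g=proj(c,[x,y,zhi]); best=None
    for q in cv2.findContours(m,cv2.RETR_EXTERNAL,cv2.CHAIN_APPROX_NONE)[0]:
        M=cv2.moments(cv2.convexHull(q))
        if M["m00"]<400: continue
        p=np.array([M["m10"],M["m01"]])/M["m00"]
        if best is None or np.hypot(*(p-g))<best[0]: best=(np.hypot(*(p-g)),p,M["m00"])
    th=np.linspace(0,2*np.pi,72)
    for _ in range(6):
        P=np.array([proj(c,[x+R*np.cos(t),y+R*np.sin(t),z]) for t in th for z in (zlo,zhi)],np.float32)
        M=cv2.moments(cv2.convexHull(P)); p=np.array([M["m10"],M["m01"]])/M["m00"]
        d=at(c,best[1],zhi)-at(c,p,zhi); x+=d[0]; y+=d[1]
    return round(x,1),round(y,1),"area ratio",round(best[2]/M["m00"],3)
E
python3 -c "
from h import *
c=camera('wrist'); z=state()['position'][2]; print(capfit(c,641,144,z-12.5,z-2.5),state()['position'])"
python3 -m inch '[[-0.03,-0.03,0.08,0,0,0,1],[-0.1,-0.1,0.16,0,0,0,1],[-0.18,-0.18,0.22,0,0,0,1],[-0.26,-0.26,0.22,0,0,0,1],[-0.34,-0.34,0.22,0,0,0,1]]'|sed -n 2p
python3 -m inch '[[-0.08,-0.08,0,0,0,0,1],[-0.16,-0.16,0,0,0,0,1],[-0.25,-0.26,0,0,0,0,1],[-0.25,-0.268,0,0,0,0,1],[-0.25,-0.268,0,0,0,0,1]]'
python3 -c "
from h import *
c=rep('w12.png',(18,));s=state();z=s['position'][2]; print(capfit(c,422,-161,8,18),capfit(c,s['position'][0],s['position'][1],z-12.5,z-2.5))"
```

```text
(np.float64(640.2), np.float64(143.8), 'area ratio', 0.929) [639.87114294 144.09401462  39.38012326]
position: [468.9, -27.0, 150.5]
time_s: 24.75
position: [345.3, -160.1, 150.2]
tool_rot: [180.0, -0.0, -5.8]
wrist_force: [0.4, 0.7, -1.3]
width: 57.3
grip_force: 64.5
[ 345.3 -160.1  150.2] [180.   -0.   -5.8] 57.3 24.75
18
  ([314.0, 264.0], 273.6, -153.7, 117.1, 114.0, -5.8, 0.81)
  ([304.0, 89.0], 420.9, -158.9, 58.5, 58.3, -71.2, 0.79)
  ([529.0, 75.0], 413.9, -321.4, 56.6, 56.5, -69.3, 0.79)
(np.float64(420.9), np.float64(-158.9), 'area ratio', 0.96) (np.float64(344.9), np.float64(-160.6), 'area ratio', 0.912)
```

```bash
python3 -m inch '[[0.08,0.002,0,0,0,0,1],[0.152,0.0034,-0.04,0,0,0,1],[0.152,0.0034,-0.14,0,0,0,1],[0.152,0.0034,-0.2,0,0,0,1],[0.152,0.0034,-0.228,0,0,0,1]]'|sed -n 2p
python3 -m inch '[[0,0,0,0,0,0,1],[0,0,0,0,0,0,1],[0,0,0,0,0,0,1],[0,0,0,0,0,0,1],[0,0,0,0,0,0,1]]'|sed -n '2p;4p'
python3 -c "
from h import *
c=rep(None,());s=state();x,y,z=s['position']; print(capfit(c,x,y,z-12.5,z-2.5)); 
th=np.linspace(0,2*np.pi,73)
im=cv2.resize(c['img'][130:370,200:440,::-1],None,fx=2.4,fy=2.4)
for (X,Y,Z,col) in ((420.9,-158.9,8,(0,0,255)),(420.9,-158.9,18,(0,255,255)),(420.9,-158.9,z-12.5,(0,255,0)),(420.9,-158.9,z-2.5,(255,0,0))):
  P=np.array([(proj(c,[X+30*np.cos(t),Y+30*np.sin(t),Z])-[200,130]+.5)*2.4 for t in th]).astype(np.int32); cv2.polylines(im,[P],False,col,1)
cv2.imwrite('pics/w13.png',im)"
```

```text
position: [421.0, -156.4, 34.0]
position: [421.3, -158.3, 36.4]
wrist_force: [0.3, -1.1, -0.4]
[ 421.3 -158.3   36.4] [180.   -0.   -5.7] 57.1 26.05
(np.float64(423.5), np.float64(-158.8), 'area ratio', 1.0)
```

View pics/w13.png

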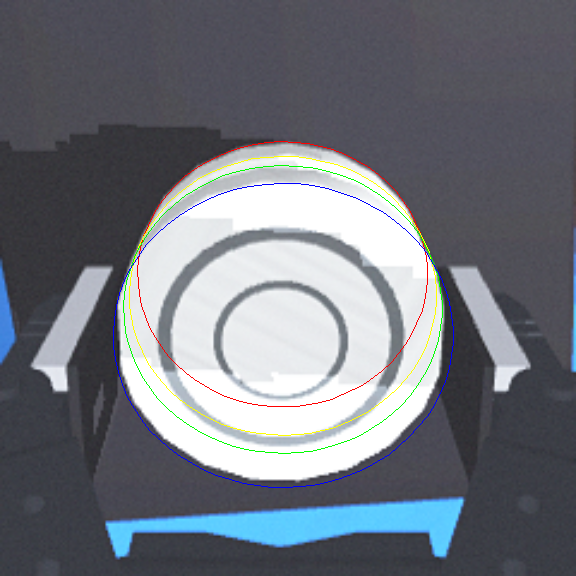

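Held and pile cap coincide to within about 0.7 mm. Lowering and releasing.

```bash
python3 -m inch '[[0,-0.001,-0.004,0,0,0,1],[0,-0.001,-0.008,0,0,0,1],[0,-0.001,-0.011,0,0,0,1],[0,-0.001,-0.013,0,0,0,1],[0,-0.001,-0.013,0,0,0,1]]'|sed -n '2p;4p'
python3 -m inch '[[0,0,0,0,0,0,-0.45],[0,0,0,0,0,0,-0.6],[0,0,0.0,0,0,0,-0.7],[0,0,0.03,0,0,0,-0.8],[0,0,0.1,0,0,0,-1]]'|sed -n '2p;4p'
python3 -m inch '[[0,0,0.12,0,0,0,-1],[-0.08,0,0.2,0,0,0,-1],[-0.15,0,0.2,0,0,0,-1],[-0.15,0,0.2,0,0,0,-1],[-0.15,0,0.2,0,0,0,-1]]'|sed -n 2p
python3 -c "
from h import *
c=rep(None,(10,28)); print(capfit(c,421,-159,8,28),capfit(c,421,-159,18,28)); cv2.imwrite('pics/w14.png',cv2.resize(c['img'][20:170,220:420,::-1],None,fx=3.5,fy=3.5))"
```

```text
position: [421.3, -158.7, 30.6]
wrist_force: [-6.2, 2.2, 11.5]
position: [420.4, -158.2, 79.6]
wrist_force: [0.2, -0.0, -0.1]
position: [346.6, -158.7, 180.2]
[ 346.6 -158.7  180.2] [ 1.8e+02 -1.0e-01 -5.7e+00] 85.4 27.975
10
  ([307.0, 91.0], 421.2, -158.8, 62.5, 62.4, 39.1, 0.79)
  ([508.0, 79.0], 413.9, -326.2, 58.6, 58.6, -86.2, 0.79)
28
  ([307.0, 91.0], 421.1, -159.3, 58.7, 58.6, 39.1, 0.79)
  ([508.0, 79.0], 414.2, -316.4, 55.0, 55.0, -86.2, 0.79)
(np.float64(421.0), np.float64(-159.3), 'area ratio', 0.967) (np.float64(421.0), np.float64(-159.3), 'area ratio', 0.967)
```

View pics/w14.png

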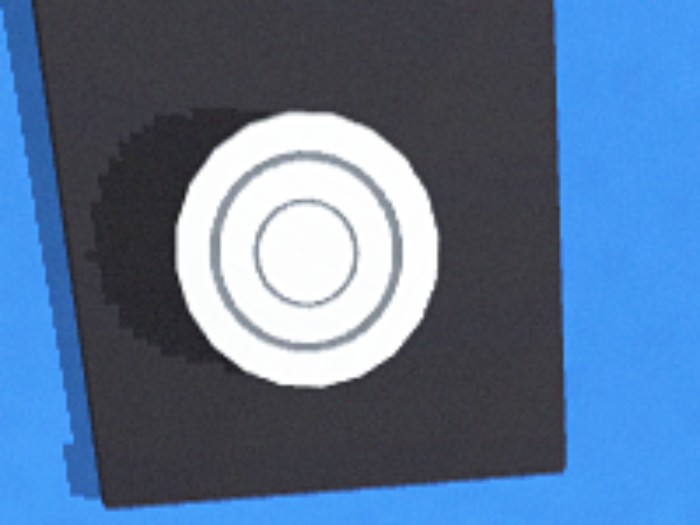

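The cap stack is concentric within 0.5 mm. That used up the viewing budget, so from here I go by numbers only. Next is the second cap at (414,-326).

```bash
python3 -m inch '[[0.04,-0.11,0,0,0,0,-1],[0.08,-0.22,0,0,0,0,-1],[0.135,-0.335,-0.04,0,0,0,-1],[0.135,-0.335,-0.16,0,0,0,-1],[0.135,-0.335,-0.24,0,0,0,-1]]'|sed -n 2p
python3 -m inch '[[0,0,0,0,0,0,-1],[0,0,0,0,0,0,-1],[0,0,0,0,0,0,-1],[0,0,0,0,0,0,-1],[0,0,0,0,0,0,-1]]'|sed -n 2p
python3 -c "
from h import *
c=rep(None,(10,)); print(capfit(c,414,-326,0,10))"
```

```text
position: [413.4, -325.9, 55.5]
position: [414.0, -326.4, 60.4]
[ 414.  -326.4   60.4] [ 1.799e+02 -1.000e-01 -5.700e+00] 85.6 29.275
10
  ([415.0, 347.0], 328.7, -380.9, 36.4, 10.8, -33.8, 0.81)
  ([317.0, 226.0], 414.6, -327.1, 58.3, 58.2, 84.2, 0.79)
(np.float64(413.8), np.float64(-327.0), 'area ratio', 0.93)
```

```bash
python3 -m inch '[[0.001,-0.001,-0.05,0,0,0,-1],[0.001,-0.001,-0.094,0,0,0,-1],[0.001,-0.001,-0.094,0,0,0,-1],[0.001,-0.001,-0.094,0,0,0,-1],[0.001,-0.001,-0.094,0,0,0,-1]]' 60|sed -n '2p;4p'
python3 -m inch '[[0,0,0,0,0,0,0.3],[0,0,0,0,0,0,0.6],[0,0,0,0,0,0,1],[0,0,0,0,0,0,1],[0,0,0,0,0,0,1]]'
python3 -m inch '[[0,0,0.05,0,0,0,1],[0,0,0.15,0,0,0,1],[-0.02,0.06,0.26,0,0,0,1],[-0.08,0.16,0.27,0,0,0,1],[-0.13,0.28,0.27,0,0,0,1]]'
python3 -m inch '[[-0.005,0.05,0,0,0,0,1],[-0.005,0.05,0,0,0,0,1],[-0.005,0.05,0,0,0,0,1],[-0.005,0.05,0,0,0,0,1],[-0.005,0.05,0,0,0,0,1]]'
python3 -c "
from h import *
c=rep(None,(28,));s=state();x,y,z=s['position']; print(capfit(c,421,-159,8,28),capfit(c,x,y,z-12.5,z-2.5))"
```

```text
position: [414.8, -327.2, 13.9]
wrist_force: [0.8, -0.1, 0.1]
time_s: 30.58
position: [414.7, -327.1, 13.7]
tool_rot: [179.9, -0.1, -5.7]
wrist_force: [-1.4, 0.8, 5.0]
width: 57.3
grip_force: 63.8
time_s: 31.2
position: [349.5, -188.1, 148.5]
tool_rot: [179.9, -0.1, -5.8]
wrist_force: [0.8, 1.0, -0.8]
width: 57.0
grip_force: 64.4
time_s: 31.82
position: [347.7, -164.5, 147.4]
tool_rot: [-180.0, 0.0, -5.8]
wrist_force: [-0.5, -0.1, -0.9]
width: 57.1
grip_force: 64.4
[ 347.7 -164.5  147.4] [-180.     0.    -5.8] 57.1 31.825
28
  ([319.0, 266.0], 283.4, -158.8, 110.4, 107.3, -5.8, 0.81)
  ([298.0, 92.0], 421.0, -159.3, 58.6, 58.0, 84.2, 0.79)
(np.float64(421.1), np.float64(-159.3), 'area ratio', 0.962) (np.float64(347.8), np.float64(-164.9), 'area ratio', 0.904)
```

```bash
python3 -m inch '[[0.08,0.006,0,0,0,0,1],[0.146,0.0116,-0.04,0,0,0,1],[0.146,0.0116,-0.13,0,0,0,1],[0.146,0.0116,-0.19,0,0,0,1],[0.146,0.0116,-0.2,0,0,0,1]]'|sed -n 2p
python3 -m inch '[[0,0,0,0,0,0,1],[0,0,0,0,0,0,1],[0,0,-0.006,0,0,0,1],[0,0,-0.011,0,0,0,1],[0,0,-0.011,0,0,0,1]]'|sed -n '2p;4,5p'
```

```text
position: [419.4, -157.7, 45.4]
position: [420.5, -158.1, 41.9]
wrist_force: [0.9, -0.0, -0.6]
width: 57.4
```

```bash
python3 -m inch '[[0,0,-0.001,0,0,0,1],[0,-0.0005,-0.002,0,0,0,1],[0,-0.0005,-0.003,0,0,0,1],[0,-0.0005,-0.004,0,0,0,1],[0,-0.0005,-0.004,0,0,0,1]]'|sed -n '2p;4,5p'
```

```text
position: [420.9, -158.3, 41.7]
wrist_force: [-8.1, 4.2, 14.6]
width: 57.0
```

```bash
python3 -m inch '[[0,0,0.003,0,0,0,1],[0,0,0.003,0,0,0,-0.45],[0,0,0.003,0,0,0,-0.6],[0,0,0.003,0,0,0,-0.75],[0,0,0.06,0,0,0,-1]]'|sed -n '2p;4p'
python3 -m inch '[[0,0,0.12,0,0,0,-1],[-0.08,0,0.22,0,0,0,-1],[-0.15,0,0.24,0,0,0,-1],[-0.15,0,0.24,0,0,0,-1],[-0.15,0,0.24,0,0,0,-1]]'|sed -n 2p
python3 -c "
from h import *
c=rep(None,(38,)); print(capfit(c,421,-159,8,38),capfit(c,421,-159,28,38))
b=camera('top');print([(t,round(f['p'],2),np.round(at(b,f['location'],10))[:2]) for t in ('plate_1','cap_1') for f in find_in(b,t)])"
```

```text
position: [419.2, -157.8, 68.4]
wrist_force: [0.4, -0.2, 0.4]
position: [345.9, -158.4, 189.7]
[ 345.9 -158.4  189.7] [-180.     0.    -5.7] 85.4 35.0
38
  ([593.0, 175.0], 328.2, -391.6, 70.4, 69.4, 84.3, 0.79)
  ([307.0, 91.0], 420.2, -159.0, 58.7, 58.4, -5.7, 0.79)
(np.float64(420.1), np.float64(-159.0), 'area ratio', 0.966) (np.float64(420.1), np.float64(-159.0), 'area ratio', 0.966)
[('plate_1', 0.81, array([433., 121.])), ('plate_1', 0.72, array([ 611., -276.])), ('plate_1', 0.61, array([ 685., -118.])), ('cap_1', 0.49, array([ 435., -156.]))]
```

```bash
python3 -m inch '[[0.06,-0.03,0,0,0,0.2,-1],[0.14,-0.06,0,0,0,0.4,-1],[0.22,-0.1,0,0,0,0.6,-1],[0.3,-0.14,0,0,0,0.8,-1],[0.38,-0.18,0,0,0,1,-1]]'|sed -n '2,3p'
python3 -m inch '[[0.06,-0.03,-0.04,0,0,0.2,-1],[0.134,-0.058,-0.12,0,0,0.4,-1],[0.134,-0.058,-0.2,0,0,0.6,-1],[0.134,-0.058,-0.24,0,0,0.79,-1],[0.134,-0.058,-0.24,0,0,0.79,-1]]'|sed -n '2,3p'
python3 -c "
from h import *
c=rep(None,(10,))"
```

```text
position: [537.3, -248.8, 188.8]
tool_rot: [-179.9, 0.0, 39.6]
position: [601.7, -276.5, 66.5]
tool_rot: [-179.7, -0.1, 74.8]
[ 601.7 -276.5   66.5] [-1.797e+02 -1.000e-01  7.480e+01] 85.3 36.45
10
  ([319.0, 221.0], 602.7, -278.1, 75.0, 45.3, 75.0, 1.0)
```

```bash
python3 -m inch '[[0.002,-0.003,-0.05,0,0,0,-1],[0.002,-0.003,-0.1,0,0,0,-1],[0.002,-0.003,-0.1,0,0,0,-1],[0.002,-0.003,-0.1,0,0,0,-1],[0.002,-0.003,-0.1,0,0,0,-1]]' 60|sed -n '2p;4p'
python3 -m inch '[[0,0,0,0,0,0,0],[0,0,0,0,0,0,0.4],[0,0,0,0,0,0,1],[0,0,0,0,0,0,1],[0,0,0,0,0,0,1]]'
python3 -m inch '[[0,0,0.05,0,0,0,1],[0,0,0.1,0,0,0,1],[0,0,0.2,0,0,0,1],[0,0,0.3,0,0,0,1],[0,0,0.32,0,0,0,1]]' | tail -5
python3 -c "
from h import *
z=state()['position'][2];c=rep(None,(z-8,z-10))"
```

```text
position: [604.6, -279.4, 22.2]
wrist_force: [-0.6, -0.7, -0.8]
time_s: 37.75
position: [604.1, -279.1, 21.0]
tool_rot: [179.9, 0.0, 74.8]
wrist_force: [0.7, 0.5, 5.9]
width: 43.1
grip_force: 61.7
position: [604.8, -279.5, 184.4]
tool_rot: [179.6, 0.1, 74.8]
wrist_force: [0.1, -0.1, -0.7]
width: 43.4
grip_force: 61.3
[ 604.8 -279.5  184.4] [1.796e+02 1.000e-01 7.480e+01] 43.4 38.375
176.38617492619093
  ([68.0, 344.0], 480.5, -288.7, 28.1, 8.7, 20.6, 0.73)
  ([309.0, 264.0], 601.1, -282.2, 84.7, 51.1, 74.7, 0.88)
  ([55.0, 102.0], 526.0, -186.2, 32.3, 28.7, -72.5, 0.79)
174.38617492619093
  ([68.0, 344.0], 478.4, -289.9, 28.5, 8.8, 20.6, 0.73)
  ([309.0, 264.0], 600.7, -283.3, 86.0, 51.9, 74.7, 0.88)
  ([55.0, 102.0], 524.6, -185.9, 32.8, 29.1, -72.5, 0.79)
```

```bash
python3 -m inch '[[-0.05,0.08,0.02,0,0,-0.2,1],[-0.1,0.16,0.03,0,0,-0.4,1],[-0.15,0.24,0.03,0,0,-0.6,1],[-0.2,0.32,0.03,0,0,-0.8,1],[-0.26,0.4,0.03,0,0,-1,1]]' | sed -n '2,3p;5p'
python3 -m inch '[[-0.05,0.08,0,0,0,-0.2,1],[-0.1,0.16,0,0,0,-0.4,1],[-0.15,0.26,0,0,0,-0.6,1],[-0.2,0.36,0,0,0,-0.79,1],[-0.25,0.41,0,0,0,-0.79,1]]' | sed -n '2,3p;5p'
python3 -m inch '[[0,0,0,0,0,0,1],[0,0,0,0,0,0,1],[0,0,0,0,0,0,1],[0,0,0,0,0,0,1],[0,0,0,0,0,0,1]]' | sed -n '2,3p;5p'
python3 -c "
from h import *
z=state()['position'][2];c=rep(None,(28,z-10,z-12))"
```

```text
position: [471.9, -77.5, 192.5]
tool_rot: [-179.8, 0.2, 29.5]
width: 43.5
position: [346.8, 127.5, 192.8]
tool_rot: [179.9, 0.2, -5.7]
width: 43.3
position: [348.9, 125.8, 194.9]
tool_rot: [180.0, 0.0, -5.8]
width: 43.5
[348.9 125.8 194.9] [180.    0.   -5.8] 43.5 40.3
28
  ([317.0, 252.0], 269.4, 133.0, 160.7, 96.5, -5.8, 1.0)
  ([314.0, 83.0], 427.9, 119.3, 74.6, 45.2, -5.8, 1.0)
184.93328884422849
  ([317.0, 252.0], 351.0, 125.1, 74.2, 44.6, -5.8, 1.0)
  ([314.0, 83.0], 424.2, 118.8, 34.5, 20.9, -5.8, 1.0)
182.93328884422849
  ([317.0, 252.0], 349.9, 125.2, 75.3, 45.3, -5.8, 1.0)
  ([314.0, 83.0], 424.3, 118.8, 35.0, 21.2, -5.8, 1.0)
```

```bash
python3 -m inch '[[0.08,-0.006,0,0,0,0,1],[0.1575,-0.012,-0.06,0,0,0,1],[0.1575,-0.012,-0.18,0,0,0,1],[0.1575,-0.012,-0.26,0,0,0,1],[0.1575,-0.012,-0.28,0,0,0,1]]' | sed -n '2,3p;5p'
python3 -m inch '[[0,0,0,0,0,0,1],[0,0,0,0,0,0,1],[0,0,-0.004,0,0,0,1],[0,0,-0.008,0,0,0,1],[0,0,-0.008,0,0,0,1]]' | sed -n '2,5p'
python3 - <<'E'
from h import *
c=camera("wrist"); s=state(); z=s["position"][2]; print(s["position"])
for (x,y,zz) in ((428.8,119.2,8),(428.2,119.3,28),(428.5,119.3,z-20.5),(428.5,119.3,z-10.5)):
    print(zz,[np.round(proj(c,p)).tolist() for p in corners(x,y,zz,-5.7)])
g=c["img"].min(2).astype(int); print([(r,g[r,310],g[r,325]) for r in range(165,200)])
for r in (200,): print([(k,g[r,k]) for k in list(range(255,275))+list(range(362,382))])
E
```

```text
position: [425.8, 119.7, 52.6]
tool_rot: [179.9, 0.3, -5.7]
width: 43.5
position: [427.4, 120.1, 51.1]
tool_rot: [180.0, 0.0, -5.7]
wrist_force: [-0.4, -0.1, -0.8]
width: 43.6
[427.41310346 120.10091562  51.13052865]
8 [[272.0, 162.0], [363.0, 162.0], [358.0, 293.0], [277.0, 293.0]]
28 [[266.0, 172.0], [369.0, 172.0], [362.0, 316.0], [273.0, 316.0]]
30.630528646673696 [[265.0, 173.0], [370.0, 173.0], [363.0, 319.0], [272.0, 319.0]]
40.630528646673696 [[262.0, 178.0], [373.0, 178.0], [366.0, 333.0], [269.0, 333.0]]
[(165, np.int64(186), np.int64(191)), (166, np.int64(211), np.int64(219)), (167, np.int64(221), np.int64(228)), (168, np.int64(199), np.int64(206)), (169, np.int64(173), np.int64(180)), (170, np.int64(179), np.int64(181)), (171, np.int64(185), np.int64(186)), (172, np.int64(209), np.int64(216)), (173, np.int64(220), np.int64(225)), (174, np.int64(188), np.int64(186)), (175, np.int64(176), np.int64(178)), (176, np.int64(179), np.int64(179)), (177, np.int64(176), np.int64(184)), (178, np.int64(217), np.int64(222)), (179, np.int64(253), np.int64(255)), (180, np.int64(255), np.
[... 876 characters left out ...]
64(40)), (263, np.int64(95)), (264, np.int64(240)), (265, np.int64(255)), (266, np.int64(255)), (267, np.int64(255)), (268, np.int64(255)), (269, np.int64(255)), (270, np.int64(255)), (271, np.int64(255)), (272, np.int64(255)), (273, np.int64(255)), (274, np.int64(255)), (362, np.int64(255)), (363, np.int64(255)), (364, np.int64(255)), (365, np.int64(255)), (366, np.int64(255)), (367, np.int64(255)), (368, np.int64(255)), (369, np.int64(255)), (370, np.int64(223)), (371, np.int64(71)), (372, np.int64(66)), (373, np.int64(69)), (374, np.int64(71)), (375, np.int64(70)), (376, np.int64(71)), (377, np.int64(74)), (378, np.int64(73)), (379, np.int64(74)), (380, np.int64(72)), (381, np.int64(65))]
```

```bash
python3 -m inch '[[0,0,-0.002,0,0,0,1],[0,0,-0.004,0,0,0,1],[0,0,-0.006,0,0,0,1],[0,0,-0.006,0,0,0,1],[0,0,-0.006,0,0,0,1]]' | sed -n '2,5p'
```

```text
position: [427.5, 120.1, 48.8]
tool_rot: [180.0, 0.0, -5.7]
wrist_force: [-3.4, -0.7, 6.7]
width: 43.6
```

Contact. Release, back off, and check.

```bash
python3 -m inch '[[0,0,0,0,0,0,-0.15],[0,0,0,0,0,0,-0.3],[0,0,0.0,0,0,0,-0.35],[0,0,0.03,0,0,0,-0.4],[0,0,0.1,0,0,0,-1]]'|sed -n '2,5p'
python3 -m inch '[[0,0,0.1,0,0,0,-1],[-0.08,0.01,0.2,0,0,0,-1],[-0.16,0.01,0.2,0,0,0,-1],[-0.16,0.01,0.2,0,0,0,-1],[-0.16,0.01,0.2,0,0,0,-1]]'|sed -n 2p
python3 -c "
from h import *
c=rep(None,(38,))
for f in masks_of(c,'weight'): print('w',f['p'],f['location'],at(c,f['location'],30))
b=camera('top');print([(t,round(f['p'],2),np.round(at(b,f['location'],10))[:2]) for t in ('plate_1','cap_1','weight') for f in find_in(b,t)])
d=camera('side');print([(t,round(f['p'],2),np.round(f['location']),np.round(at(d,f['location'],10))[:2]) for t in ('plate_1','cap_1') for f in find_in(d,t)])
"
```

```text
position: [426.5, 119.9, 98.2]
tool_rot: [179.9, 0.2, -5.7]
wrist_force: [1.0, 0.7, 0.9]
width: 75.9
position: [347.8, 125.1, 198.7]
[347.8 125.1 198.7] [-1.8e+02 -1.0e-01 -5.7e+00] 85.2 43.525
38
  ([313.0, 81.0], 428.1, 119.5, 75.2, 45.5, -5.7, 1.0)
w 0.61 [140.7, 183.6] [358.75590027 282.84370801  30.        ]
[('plate_1', 0.87, array([443., 121.])), ('plate_1', 0.73, array([ 685., -117.])), ('plate_1', 0.59, array([784.,   1.])), ('cap_1', 0.91, array([ 428., -163.]))]
[('plate_1', 0.58, array([348., 266.]), array([434.,  92.])), ('plate_1', 0.57, array([282., 199.]), array([ 685., -108.])), ('plate_1', 0.52, array([239., 216.]), array([785.,  -4.])), ('cap_1', 0.61, array([371., 206.]), array([ 415., -150.])), ('cap_1', 0.48, array([367., 196.]), array([ 435., -189.]))]
```

Both piles are complete: plates at (428.1,119.5), caps at (420.1,-159.0). Only the green look-alikes remain. Now the weight.

```bash
python3 -m inch '[[0.004,0.08,0,0,0,0,-1],[0.008,0.18,0,0,0,0,-1],[0.012,0.28,-0.04,0,0,0,-1],[0.016,0.32,-0.12,0,0,0,-1],[0.016,0.32,-0.138,0,0,0,-1]]' 80|sed -n '2p'
python3 -m inch '[[0,0,0,0,0,0,-1],[0,0,0,0,0,0,-1],[0,0,0,0,0,0,-1],[0,0,0,0,0,0,-1],[0,0,0,0,0,0,-1]]'|sed -n '2p'
cat >> h.py <<'E'
def brass(c,x,y,z0):
    "fit the weight: silhouette centroid of yellow vs model (disc+knob)"
    im=c["img"].astype(int); m=((im[:,:,0]-im[:,:,2]>60)&(im[:,:,0]>90)).astype(np.uint8)
    q=max(cv2.findContours(m,cv2.RETR_EXTERNAL,cv2.CHAIN_APPROX_NONE)[0],key=cv2.contourArea)
    M=cv2.moments(cv2.convexHull(q)); o=np.array([M["m10"],M["m01"]])/M["m00"]; A=M["m00"]
    th=np.linspace(0,2*np.pi,72)
    for _ in range(8):
        P=np.array([proj(c,[x+R*np.cos(t),y+R*np.sin(t),z0+z]) for t in th for R,z in ((21,0),(21,22),(9,22),(9,45))],np.float32)
        M=cv2.moments(cv2.convexHull(P)); p=np.array([M["m10"],M["m01"]])/M["m00"]
        d=at(c,o,z0+22)-at(c,p,z0+22); x+=d[0]; y+=d[1]
    return np.round([x,y,A/M["m00"]],2)
E
python3 -c "
from h import *
c=rep('w15.png',()); print(brass(c,356,285,0))
im=c['img'].astype(int); m=((im[:,:,0]-im[:,:,2]>60)&(im[:,:,0]>90)); r,k=np.nonzero(m); print(k.min(),k.max(),r.min(),r.max())"
```

```text
position: [354.0, 285.2, 126.3]
position: [355.6, 285.0, 129.4]
[355.6 285.  129.4] [-180.    -0.    -5.7] 85.5 45.225
[352.91 294.5    0.91]
276 331 171 228
```

```bash
python3 -m inch '[[-0.005,0.019,-0.04,0,0,0,-1],[-0.005,0.019,-0.08,0,0,0,-1],[-0.005,0.019,-0.08,0,0,0,-1],[-0.005,0.019,-0.08,0,0,0,-1],[-0.005,0.019,-0.08,0,0,0,-1]]' 80|sed -n '2p'
python3 -c "
from h import *
c=rep(None,()); print(brass(c,353,294,0))
im=c['img'].astype(int); m=((im[:,:,0]-im[:,:,2]>60)&(im[:,:,0]>90)); r,k=np.nonzero(m); print(k.min(),k.max(),r.min(),r.max())
th=np.linspace(0,6.28,60); x,y,_=brass(c,353,294,0)
for R,z in ((21,0),(21,22),(9,45)):
  P=np.array([proj(c,[x+R*np.cos(t),y+R*np.sin(t),z]) for t in th]); print(z,P.min(0).round(),P.max(0).round())"
```

```text
position: [353.4, 294.9, 90.1]
[353.4 294.9  90.1] [-1.799e+02 -1.000e-01 -5.700e+00] 85.5 45.9
[353.03 294.61   0.91]
284 349 179 248
0 [285. 177.] [348. 236.]
22 [282. 185.] [351. 250.]
45 [300. 218.] [333. 248.]
```

```bash
python3 -m inch '[[-0.001,-0.001,-0.05,0,0,0,-1],[-0.001,-0.001,-0.094,0,0,0,-1],[-0.001,-0.001,-0.094,0,0,0,-1],[-0.001,-0.001,-0.094,0,0,0,0],[-0.001,-0.001,-0.094,0,0,0,1]]' 90|sed -n '2p;4p'
python3 -m inch '[[0,0,0,0,0,0,1],[0,0,0,0,0,0,1],[0,0,0,0,0,0,1],[0,0,0,0,0,0,1],[0,0,0,0,0,0,1]]'
python3 -m inch '[[0,0,0.03,0,0,0,1],[0,0,0.08,0,0,0,1],[0,0,0.16,0,0,0,1],[0,0,0.22,0,0,0,1],[0,0,0.22,0,0,0,1]]'
python3 -c "
from h import *
z=state()['position'][2];c=rep('w16.png',()); print(brass(c,353,294,z-43))"
```

```text
position: [353.1, 294.5, 43.3]
wrist_force: [0.4, -0.3, -0.5]
time_s: 47.2
position: [352.7, 294.5, 42.7]
tool_rot: [-180.0, -0.0, -5.7]
wrist_force: [-1.2, 0.9, 5.4]
width: 14.6
grip_force: 87.9
time_s: 47.82
position: [353.2, 294.5, 154.2]
tool_rot: [-179.9, -0.2, -5.7]
wrist_force: [0.2, -0.4, -4.8]
width: 15.0
grip_force: 88.5
[353.2 294.5 154.2] [-179.9   -0.2   -5.7] 15.0 47.825
[354.74 294.33   0.84]
```

```bash
python3 -m inch '[[0.03,-0.07,0,0,0,0,1],[0.06,-0.14,0,0,0,0,1],[0.1,-0.24,0,0,0,0,1],[0.15,-0.35,0,0,0,0,1],[0.15,-0.35,0,0,0,0,1]]'|sed -n '2p;5p'
python3 -m inch '[[0,0,-0.02,0,0,0,1],[0,0,-0.07,0,0,0,1],[0,0,-0.12,0,0,0,1],[0,0,-0.136,0,0,0,1],[0,0,-0.136,0,0,0,1]]'
python3 -c "
from h import *
c=rep('w17.png',()); z=state()['position'][2]; print(brass(c,428,119,z-43))
im=c['img'].astype(int); m=((im[:,:,0]-im[:,:,2]>60)&(im[:,:,0]>90)); r,k=np.nonzero(m); print(k.min(),k.max(),r.min(),r.max())
th=np.linspace(0,6.28,60)
for R,zz in ((21,0),(21,22),(9,45)):
  P=np.array([proj(c,[428.2+R*np.cos(t),119.4+R*np.sin(t),z-43+zz]) for t in th]); print(zz,P.min(0).round(),P.max(0).round())
print(*blobs(c,38,amin=150),sep='\n')"
```

```text
position: [427.4, 115.4, 149.7]
width: 14.7
time_s: 49.12
position: [426.8, 119.7, 83.4]
tool_rot: [180.0, 0.1, -5.6]
wrist_force: [-0.1, 0.6, -4.2]
width: 14.4
grip_force: 89.0
[426.8 119.7  83.4] [ 1.8e+02  1.0e-01 -5.6e+00] 14.4 49.125
[428.48 119.4    0.84]
274 359 199 294
0 [277. 195.] [355. 267.]
22 [272. 209.] [361. 290.]
45 [294. 256.] [338. 295.]
([345.0, 260.0], 408.2, 104.8, 29.5, 8.0, 0.6, 0.79)
([288.0, 260.0], 411.5, 137.4, 29.5, 8.0, -11.9, 0.79)
([315.0, 188.0], 449.4, 117.6, 45.6, 43.9, 84.4, 0.97)
```

```bash
python3 -m inch '[[0.002,0,-0.001,0,0,0,1],[0.002,0,-0.002,0,0,0,1],[0.002,0,-0.004,0,0,0,1],[0.002,0,-0.006,0,0,0,1],[0.002,0,-0.006,0,0,0,1]]'|sed -n '2,5p'
```

```text
position: [428.4, 119.1, 81.0]
tool_rot: [180.0, 0.0, -5.7]
wrist_force: [-1.3, -0.4, -4.1]
width: 14.6
```

```bash
python3 -m inch '[[0,0,-0.001,0,0,0,1],[0,0,-0.002,0,0,0,1],[0,0,-0.003,0,0,0,1],[0,0,-0.003,0,0,0,1],[0,0,-0.003,0,0,0,1]]'|sed -n '2,5p'
```

```text
position: [428.7, 119.2, 80.8]
tool_rot: [-180.0, -0.0, -5.7]
wrist_force: [-4.7, -0.9, 7.7]
width: 14.4
```

```bash
python3 -m inch '[[0,0,0.001,0,0,0,0.5],[0,0,0.001,0,0,0,0.2],[0,0,0.001,0,0,0,-0.4],[0,0,0.001,0,0,0,-1],[0,0,0.001,0,0,0,-1]]'|sed -n '2,5p'
python3 -m inch '[[0,0,0.05,0,0,0,-1],[0,0,0.15,0,0,0,-1],[0,0,0.25,0,0,0,-1],[0,0,0.28,0,0,0,-1],[0,0,0.28,0,0,0,-1]]'|sed -n '2,5p'
python3 -m inch '[[-0.12,0.01,0,0,0,0,-1],[-0.16,0.01,0,0,0,0,-1],[-0.16,0.01,0,0,0,0,-1],[-0.16,0.01,0,0,0,0,-1],[-0.16,0.01,0,0,0,0,-1]]'|sed -n '2p'
python3 -c "
from h import *
c=rep('w18.png',()); print(brass(c,428,119,38))
im=c['img'].astype(int); m=((im[:,:,0]-im[:,:,2]>60)&(im[:,:,0]>90)); r,k=np.nonzero(m); print(k.min(),k.max(),r.min(),r.max())
print([np.round(proj(c,p)).tolist() for p in corners(428.1,119.5,38,-5.7)])
g=(c['img'].min(2)>150); r,k=np.nonzero(g[:,250:380][:200]); print(k.min()+250,k.max()+250,r.min(),r.max())
for n,z in (('vee_block',38),('lever_tip',92)):
  for f in masks_of(c,n)[:2]: print(n,f['p'],at(c,f['location'],z))
t=camera('top')
for n,z in (('vee_block',38),('lever_tip',92)):
  for f in masks_of(t,n)[:2]: print(n,f['p'],at(t,f['location'],z))"
```

```text
position: [428.4, 119.1, 80.0]
tool_rot: [180.0, 0.0, -5.7]
wrist_force: [-0.4, 0.3, 0.6]
width: 84.8
position: [428.7, 119.1, 220.4]
tool_rot: [-180.0, -0.1, -5.7]
wrist_force: [-0.1, -1.3, -0.5]
width: 85.3
position: [348.9, 124.0, 219.5]
[348.9 124.  219.5] [ 1.8e+02  1.0e-01 -5.7e+00] 85.3 52.3
[428.7  119.11   0.92]
287 337 57 109
[[284.0, 38.0], [339.0, 38.0], [338.0, 130.0], [287.0, 130.0]]
285 339 38 129
vee_block 0.81 [614.06215599 421.29063297  38.        ]
lever_tip 0.37 [607.46872114 396.93839708  92.        ]
```

Weight stands at the pile's middle (0.7 mm off). Now to the lever's far side with shut fingers, to pull it back.

```bash
python3 -m inch '[[0.06,0.08,0,0,0,0.1,1],[0.12,0.17,0,0,0,0.2,1],[0.18,0.26,0,0,0,0.3,1],[0.24,0.35,0,0,0,0.4,1],[0.3,0.44,0,0,0,0.4,1]]'|sed -n '2p'
python3 -m inch '[[0.06,0.08,0,0,0,0,1],[0.118,0.16,0,0,0,0,1],[0.118,0.16,-0.02,0,0,0,1],[0.118,0.16,-0.12,0,0,0,1],[0.118,0.16,-0.18,0,0,0,1]]'|sed -n '2,5p'
python3 -c "
from h import *
c=rep('w19.png',())
for n,z in (('vee_block',38),('lever_tip',92)):
  for f in masks_of(c,n)[:2]: print(n,f['p'],f['location'],at(c,f['location'],z))"
```

```text
position: [499.4, 345.7, 219.8]
position: [556.4, 422.9, 127.1]
tool_rot: [179.9, 0.2, 12.3]
wrist_force: [0.2, -0.1, 0.1]
width: 0.2
[556.4 422.9 127.1] [179.9   0.2  12.3] 0.2 53.85
vee_block 0.81 [342.6, 119.6] [615.44054656 418.53266594  38.        ]
lever_tip 0.38 [315.5, 334.2] [499.52020719 410.65943749  92.        ]
```

```bash
python3 -m inch '[[0,0,-0.05,0,0,0,1],[0,0,-0.07,0,0,0,1],[-0.02,-0.005,-0.07,0,0,0,1],[-0.05,-0.01,-0.07,0,0,0,1],[-0.08,-0.016,-0.07,0,0,0,1]]'|sed -n '2,4p'
python3 -m inch '[[-0.03,-0.005,0,0,0,0,1],[-0.06,-0.01,0,0,0,0,1],[-0.08,-0.013,0,0,0,0,1],[-0.09,-0.014,0,0,0,0,1],[-0.09,-0.014,0,0,0,0,1]]'|sed -n '2,4p'
```

```text
position: [518.1, 416.4, 97.7]
tool_rot: [-179.9, -0.2, 12.3]
wrist_force: [0.7, -0.1, 1.1]
position: [472.4, 409.2, 95.4]
tool_rot: [-180.0, -0.0, 12.3]
wrist_force: [0.0, -0.0, -0.5]
```

```bash
python3 -m inch '[[-0.006,-0.001,-0.004,0,0,0,1],[-0.012,-0.002,-0.006,0,0,0,1],[-0.018,-0.003,-0.006,0,0,0,1],[-0.02,-0.003,-0.006,0,0,0,1],[-0.02,-0.003,-0.006,0,0,0,1]]'|sed -n '2,4p'
python3 -c "
from h import *
c=rep('w20.png',())
for n,z in (('lever_tip',92),('lever_base',20)):
  for f in masks_of(c,n)[:2]: print(n,f['p'],f['location'],at(c,f['location'],z))
g=c['img'].mean(2); print(g[180:400:12,240:400:10].astype(int))"
```

```text
position: [462.3, 407.6, 92.1]
tool_rot: [180.0, 0.0, 12.3]
wrist_force: [0.1, 0.5, 0.4]
[462.3 407.6  92.1] [180.    0.   12.3] 0.1 55.875
lever_tip 0.64 [317.1, 229.8] [482.31685436 411.34572648  92.        ]
lever_base 0.75 [319.1, 192.0] [477.48317162 408.81416259  20.        ]
[[158 110 105 108 129 156 101  96 101  96  92 236 241 159 157 161]
 [158 106 108 107 136 158 137 138 137 131 134 235 245 158 158 158]
 [159 107 109 109 135 151  93 152 175 145 146 236 250 161 159 156]
 [157 127 109 108 141 231 205 169 176 127 124 235 172 154 159 156]
 [158 158 156 157 135 229 231 238 180 232 233 235 156 156 154 158]
 [160 158 161 158 138 230 235 151  66 148 232 233 157 156 155 158]
 [160 159 158 156 155  50  76 148  34 151  47 155 158 159 156 159]
 [159 160 160 159 158  59 152 151  35 151  53  71 156 157 159 157]
 [158 158 160 157 104  48  69 196  53 174  45  48 156 157 159 157]
 [ 47  65 159 161  48  56  52  43  59  46  51  43  37 159 160  51]
 [ 48  49  50  43  51  49  51  52  58  48  49  45  48  45  47  50]
 [ 55  49  43  44  45  46  49  50  55  46  42  46  46  47  48  55]
 [ 60  55  52  47  49  54  49  50  50  48  48  47  48  51  44  59]
 [ 56  50  51  56  42  49  37  51  60  46  52  46  57  49  51  58]
 [ 59  48  48  48  46  49  44  84  58  40  52  53  52  48  48  48]
 [ 48  47  58  50  46  50  48  46  48  49  44  45  51  56  52  48]
 [ 45  48  46  50  47  45  48  48  49  46  51  52  53  46  45  55]
 [ 46  42  44  47  41  48  51  48  48  47  53  46  43  47  46  47]
 [ 43  45  46  41  46  46  46  48  46  45  50  47  44  43  48  45]]
```

```bash
python3 -m inch '[[-0.003,-0.0005,0,0,0,0,1],[-0.006,-0.001,0,0,0,0,1],[-0.009,-0.0015,0,0,0,0,1],[-0.012,-0.002,0,0,0,0,1],[-0.012,-0.002,0,0,0,0,1]]'|sed -n '2,4p'
```

```text
position: [460.2, 407.0, 92.4]
tool_rot: [-179.9, -0.6, 12.2]
wrist_force: [20.9, 6.7, -10.2]
```

```bash
python3 -c "
from h import *
d=camera('side'); 
for n,z in (('lever_tip',92),):
  for f in masks_of(d,n)[:3]: print(n,f['p'],f['location'],at(d,f['location'],z))
c=camera('top')
for f in masks_of(c,'lever_tip')[:3]: print(f['p'],f['location'],at(c,f['location'],92))
print('expect side',proj(d,[441,403,92]),proj(d,[513,414,92]))
g=d['img'].max(2); print([(round(x),g[tuple(np.round(proj(d,[x,403+(x-441)*.157,92])).astype(int)[::-1])]) for x in range(420,470,4)])"
```

```text
0.2 [260.8, 256.4] [413.97927338 130.22890077  92.        ]
expect side [313.16369082 358.61581778] [277.10795043 354.56435894]
[(420, np.uint8(209)), (424, np.uint8(198)), (428, np.uint8(82)), (432, np.uint8(24)), (436, np.uint8(32)), (440, np.uint8(31)), (444, np.uint8(28)), (448, np.uint8(21)), (452, np.uint8(59)), (456, np.uint8(51)), (460, np.uint8(55)), (464, np.uint8(103)), (468, np.uint8(109))]
```

The stop resists with 21 N and the ball is back near (441,403). Retreating clear and doing a final check.

```bash
python3 -m inch '[[0.04,0.006,0,0,0,0,1],[0.08,0.013,0,0,0,0,1],[0.08,0.013,0.08,0,0,0,1],[0.08,0.013,0.2,0,0,0,1],[0.08,0.013,0.3,0,0,0,1]]'|sed -n '2,4p'
python3 -m inch '[[-0.1,-0.04,0.04,0,0,0,1],[-0.2,-0.08,0.1,0,0,0,1],[-0.3,-0.12,0.1,0,0,0,1],[-0.36,-0.14,0.1,0,0,0,1],[-0.36,-0.14,0.1,0,0,0,1]]'|sed -n '2p'
python3 -c "
from h import *
c=rep('w21.png',(38,))
for n,z in (('lever_tip',92),('lever_base',20)):
  for f in masks_of(c,n)[:2]: print(n,f['p'],f['location'],at(c,f['location'],z))
print(proj(c,[441,403,92]))
d=camera('side');g=d['img'].max(2); print([(x,int(g[tuple(np.round(proj(d,[x,403+(x-441)*.157,92])).astype(int)[::-1])])) for x in range(416,470,4)])
b=camera('top');print([(t,round(f['p'],2),np.round(at(b,f['location'],10))[:2]) for t in ('plate_1','cap_1','weight') for f in find_in(b,t)])
print(state()['time_s'])"
```

```text
position: [496.2, 413.1, 244.5]
tool_rot: [-180.0, -0.0, 12.3]
wrist_force: [0.7, 0.8, -0.4]
position: [315.0, 342.8, 292.9]
[315.  342.8 292.9] [-1.799e+02 -1.000e-01  1.240e+01] 0.0 58.1
38
  ([531.0, 103.0], 428.3, 125.7, 77.0, 56.7, -5.5, 0.89)
lever_tip 0.6 [284.1, 23.8] [437.54057482 398.45295162  92.        ]
lever_base 0.56 [288.3, 18.2] [455.31462322 404.02621085  20.        ]
[279.73738639  18.32027245]
[(416, 208), (420, 208), (424, 199), (428, 79), (432, 32), (436, 35), (440, 32), (444, 28), (448, 26), (452, 148), (456, 210), (460, 210), (464, 211), (468, 207)]
[('plate_1', 0.78, array([788.,   2.])), ('plate_1', 0.61, array([ 682., -114.])), ('plate_1', 0.53, array([420., 120.])), ('cap_1', 0.8, array([ 419., -158.])), ('weight', 0.62, array([436., 116.])), ('weight', 0.58, array([419., 115.]))]
58.5
```

```bash
python3 -c "
from bench import finish_job
print(finish_job())"
```

```text
the job is handed in; nothing more can be done
None
```

Job handed in at about 58 s: the lever went to hold, both loose plates and both loose caps were stacked flush (under 1 mm off by camera), the weight stands on the middle of the plate pile, and the lever is back at run; `finish_job()` gave no verdict.

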